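# Unclamp the guard and empty the catch tray

### The arm

A 7-joint arm with a two-finger parallel gripper is mounted at the origin on the work surface. World frame = base frame: x ahead of the robot, y to its left, z up, the work surface at z = 0. Lengths are in m, angles in rad, forces in N, time in s.
With the tool pointing down it reaches from about 0.4 to 0.85 m from the base axis. Payload 10.4 kg.
Tool frame: the origin (TCP) lies between the finger pads; the fingertips stand tcp_to_tips ahead of it and the grasp point (between the pads) lies 8 mm behind it (tcp_to_tips is the distance from the TCP to the fingertips, in m); z points along the fingers, y is the line along which they close (so a half turn about z gives the same grasp; the last joint's range is limited). The gripper opens to 85 mm and grips with 20 to 120 N. Pads are 22 mm wide; open, the fingers measure 114 mm over their backs; the gripper's body (76 mm by 85 mm) begins 54 mm behind the grasp point. The pads swing forward as they close: fully open they stand 13 mm farther back than shut.
Start: joints at [-1.19, 0.332, -0.065, 1.46, 0.022, 1.35, -0.088], TCP at [0.246, 0.575, 0.242] pointing down, gripper open.
Joint ranges: [-2.6, 2.6], [-0.5, 2.12], [-1.47, 1.34], [0.16, 2.42], [-1.27, 4.41], [0.06, 2.06], [-2.6, 2.6]. Speed limits (rad/s): [2.22, 2.22, 2.79, 2.79, 3.14, 3.14, 3.14].

### API

Orientations are given as a unit quaternion [x, y, z, w].
In Python, from workcell import * gives the robot as it stands.
- The arm moves only by the tool apply_moves, never from a script. Its argument "rows" is a list of rows, each an object of numbers: "x", "y", "z": the shift along the tool's x, y, z in mm; "ax", "ay", "az": the turn, a rotation vector about the tool's x, y, z in degrees; "gripper": the closure, from 0 (fully open) to 1 (shut). A call has 1 to 5 rows; each row shifts and turns the commanded pose from where the row before left it, along the tool's axes as they then stand; what a row does not reach is not made up. A row lasts 1/12 s, in which the tool goes at most 41.7 mm and 7.16 degrees, less where a joint would pass 70% of its speed; a pose out of reach is approached as far as the arm can. A call with a gripper value outside its range is refused whole. The fingers move at their own pace and stop on an object; "newtons" is the grip in N (left out, the last holds). Time passes only in rows, so rows that do not move let the fingers close. It gives the time, the measured TCP pose, the force, the opening and the grip force at its end, in the units of the state.
- get_obs(): the state, without advancing time (a new reading comes with each control period).
- camera(name): name is "side" or "top"; returns a dict with "color" (400x640x3 uint8, red, green, blue), "fov_y" (degrees; the focal length in pixels is half the picture's height over the tangent of half this angle, whatever the lens; pixels are square), "cx", "cy" (the principal point, pixels), "rvec" (rotation vector, rad) and "tvec" (3), from world to camera coordinates, as OpenCV has them. Camera axes: x right, y down, z forward; pixel columns grow to the right and rows downward; lengths in m; the calibration is good to about 2 mm. A picture is of the moment at which its call begins. There is no depth.
- hand_in(): hands the job in; it is judged then, once.
The state is a dict: "clock": time; "joint_pos": joint angles; "joint_velocities": joint speeds; "tau": joint torques, N m; "position": TCP position; "ee_rot": TCP orientation; "ft_force": force on the tool from outside, world axes, zero at the start; "torque": the same for the moment, N m; "grip_width": opening from 0.0 (shut) to 1.0 (fully open); "grasp_force": force on a finger pad.
Only numpy, scipy, OpenCV 4.12 (cv2) and the standard library are available. Lean on these libraries where they do the work, as an engineer would, in place of code of your own. Each camera call takes 0.05 s, during which the arm holds its last target. There are 200 camera calls.

### The job

Empty the bench machine's catch tray: draw the lock bar fully back by its knob, push the turning bar through the loop of the screw eye and with it turn the eye anticlockwise to its stop, then lay the bar back in its wooden rest as it lay before. Slide the clear guard fully open to the back and put every finished brass cap from the tray into the grey tote, then slide the guard fully shut again, leaving the lock bar drawn back and the eye slack. Do not force the eye or the guard while they are locked, and leave the oil can and the screwdriver where they are.

Things in the scene. Friction and masses are not known exactly. Their poses are not given: they have to be found in the camera images.
- machine: Green bench machine, fixed. Origin on the bench under the tray's centre; +x to its back, +y to its left. Catch tray 170 mm square outside, rim 46 mm up, floor 5 mm; inside eight-sided, 160 mm across flats. Behind it a flat bed, 46 mm high, to x 265 mm, then a gearbox (to x 385, 150 mm tall). Left of the tray a bracket, top 66 mm up, x -40 to 120, y 109 to 185 mm.
- lock (a joint): Steel lock bar sliding on top of the bracket, with an upright knob. Value: how far it is drawn back, 0 to 0.035 m, along the machine's -x (towards the robot). At 0 it stands beside an arm of the screw eye, so the eye cannot turn; beyond 0.028 the eye is free. Friction 2 N; stays where left.
- lock_knob (a point): Lock bar's knob: upright cylinder 18 mm diameter, 26 mm tall; this point is half-way up it, 91 mm above the bench. The bar below it is 12 mm wide, its top 13 mm below this point. Moves with the bar.
- eye (a joint): Screw eye's turn about its upright axis, rad: 0 clamped, 1.2 fully slack at its stop; grows anticlockwise seen from above. Friction 0.15 N m; stays where left. At 0 its foot stands behind an ear on the guard's left rear corner and blocks the guard; turning lifts the foot, and beyond 1.05 the guard is free.
- eye_center (a point): Centre of the screw eye's loop, on its turning axis, 125 mm above the bench: eight-sided band, 32 mm outside, with a level hole 20 mm across and 20 mm deep along this frame's x (z up); turns with the eye. +x looks outward to the machine's left (70 deg from its +x when clamped): the bar enters there, pointing along -x. The bar has about 0.35 rad of play each way before it turns the eye.
- guard (a joint): Clear plastic guard plate over the tray, 170 x 160 x 6 mm, top face 53 mm above the bench. Value: how far it is slid open, 0 shut to 0.17 m, along the machine's +x (away from the robot). Friction 2 N; stays where left. Blocked by the screw eye's foot until the eye is slack.
- guard_knob (a point): Guard's black knob: upright cylinder 22 mm diameter, 26 mm tall standing on the plate; this point is half-way up it. Moves with the guard.
- bar_grip (a point): Turning bar, centre of its wooden handle: square handle 18 x 18 mm, 90 mm long (45 mm either side of this point), then a round steel rod 12 mm in diameter; 200 mm in all, about 120 g. x points along the bar to the tip, 155 mm ahead of this point; z is up as it lies in its rest. Centre of mass about 85 mm ahead.
- bar_tip (a point): Rounded tip of the turning bar's rod; same axes as bar_grip.
- rest_home (a point): Where the handle's centre lies when the bar is in its fixed wooden rest, 45 mm above the bench; x is the way the tip must point, z up. Two open-topped cradles, 12 mm wide, hold the bar level: under the handle's front end 37 mm ahead of this point and under the rod 130 mm ahead; 3 mm of play at either side; flared cheeks end 10 mm above the bar's axis. The handle is free around this point.
- tote: Grey open plastic tote fixed to the bench, 170 (x) x 140 (y) x 60 mm tall outside, 5 mm walls and floor; origin at the centre of its underside.
- cap1_center (a point): Turned brass cap standing upright in the catch tray at the start: body 28 mm diameter and 26 mm tall, with a 16 mm diameter, 10 mm tall boss on top, 36 mm in all, about 110 g. This point is its centre, 18 mm above its underside; its z axis points up its axis. Given as None when this cap is absent.
- cap2_center (a point): Turned brass cap standing upright in the catch tray at the start: body 28 mm diameter and 26 mm tall, with a 16 mm diameter, 10 mm tall boss on top, 36 mm in all, about 110 g. This point is its centre, 18 mm above its underside; its z axis points up its axis. Given as None when this cap is absent.
- cap3_center (a point): Turned brass cap standing upright in the catch tray at the start: body 28 mm diameter and 26 mm tall, with a 16 mm diameter, 10 mm tall boss on top, 36 mm in all, about 110 g. This point is its centre, 18 mm above its underside; its z axis points up its axis. Given as None when this cap is absent.
- cap4_center (a point): Turned brass cap standing upright in the catch tray at the start: body 28 mm diameter and 26 mm tall, with a 16 mm diameter, 10 mm tall boss on top, 36 mm in all, about 110 g. This point is its centre, 18 mm above its underside; its z axis points up its axis. Given as None when this cap is absent.
- oilcan: Bystander: dark oil can, 56 mm diameter, 130 mm tall, origin at the centre of its underside.
- screwdriver: Bystander: screwdriver lying on the bench; origin at the middle of its underside.
Mind the look-alikes: they are no part of the job. Of the things that look like the part that bears bar_grip, the larger one is meant.

How it is judged:
On the way, in this order (a step that is already met when the one before it is completed fails the run):
1. the lock bar is drawn back (value of joint lock above 0.028 m), for 0.2 s.
2. the eye is turned slack by the bar through its loop (value of joint eye above 1.05 rad and x of eye_center in the frame of bar_tip between -0.1 and -0.003 m and y of eye_center in the frame of bar_tip between -0.015 and 0.015 m and z of eye_center in the frame of bar_tip between -0.015 and 0.015 m), for 0.1 s.
3. the guard is slid open (value of joint guard above 0.155 m), for 0.2 s.
At the end, for the whole second after the job is handed in: Every cap present is in the tote (below its rim), the bar lies in its rest as it lay (handle within 20 mm along, 10 mm across, 8 mm up or down of home, 0.12 rad), guard shut to within 12 mm, eye slackened over 1.0 rad, lock bar drawn back over 26 mm (x of cap1_center in the frame of tote between -0.08 and 0.08 m and y of cap1_center in the frame of tote between -0.065 and 0.065 m and z of cap1_center in the frame of tote between 0 and 0.055 m and x of cap2_center in the frame of tote between -0.08 and 0.08 m and y of cap2_center in the frame of tote between -0.065 and 0.065 m and z of cap2_center in the frame of tote between 0 and 0.055 m and x of cap3_center in the frame of tote between -0.08 and 0.08 m and y of cap3_center in the frame of tote between -0.065 and 0.065 m and z of cap3_center in the frame of tote between 0 and 0.055 m and x of cap4_center in the frame of tote between -0.08 and 0.08 m and y of cap4_center in the frame of tote between -0.065 and 0.065 m and z of cap4_center in the frame of tote between 0 and 0.055 m and x of bar_grip in the frame of rest_home between -0.02 and 0.02 m and y of bar_grip in the frame of rest_home between -0.01 and 0.01 m and z of bar_grip in the frame of rest_home between -0.008 and 0.008 m and angle between the x axis of bar_grip and the x axis of rest_home, either way round below 0.12 rad and value of joint guard below 0.012 m and value of joint eye above 1 rad and value of joint lock above 0.026 m); the robot touches nothing.
It fails at once if the screw eye is forced round while the lock bar still holds it (value of joint eye above 0.3 rad and value of joint lock below 0.015 m).
It fails at once if the guard is forced open past the clamped screw eye (value of joint guard above 0.04 m and value of joint eye below 0.7 rad).
It fails at once if the oilcan is knocked away (distance of oilcan from where it was at the start of the episode above 0.04 m).
It fails at once if the screwdriver is knocked away (distance of screwdriver from where it was at the start of the episode above 0.04 m).
Of cap1, cap2, cap3, cap4 only 2 to 4 are there at a start; the rules pass over those that are not, and their reading is None.
At some moment in a run one of cap1, cap2, cap3, cap4 may be knocked a few centimetres aside while the robot is not near it.
It also fails if it takes over 200 s, if anything falls off the work surface, if the arm or the gripper's body presses on something with over 40 N, if the wrist force passes 120 N, or if a joint passes its speed limit or range.

## Working session

There is one attempt and no reset: what is moved stays moved. The work goes in short steps, Python scripts to look and compute and a tool call to move; the robot and the scene stay as the last step left them, time stands still between calls to the robot, and variables do not carry over. Pictures are saved under pics/ and viewed, at most 14 in all, crops included, and the job is handed in when it is done.

Besides the shell and the picture viewer there is one more tool, called after ">>>" as name([rows], argument=value, ...), one row to a line, values as JSON. apply_moves: Moves the arm, as the interface text tells. Its arguments: {"type":"object","properties":{"rows":{"type":"array","items":{"type":"object","properties":{"x":{"type":"number"},"y":{"type":"number"},"z":{"type":"number"},"ax":{"type":"number"},"ay":{"type":"number"},"az":{"type":"number"},"gripper":{"type":"number"}}}},"newtons":{"type":"number"}},"required":["rows"]}

```bash
mkdir -p pics; ls
cat > h.py <<'E'
import numpy as np, cv2
from workcell import *
from scipy.spatial.transform import Rotation as R
def cam(n):
    c=camera(n); f=200/np.tan(np.radians(c['fov_y'])/2)
    c['K']=np.array([[f,0,c['cx']],[0,f,c['cy']],[0,0,1]]); c['R']=cv2.Rodrigues(np.array(c['rvec'],float))[0]; c['t']=np.array(c['tvec'],float).ravel(); return c
def ray(c,u,v):
    d=c['R'].T@np.linalg.inv(c['K'])@[u,v,1]; return -c['R'].T@c['t'],d
def at(c,u,v,z):
    o,d=ray(c,u,v); return o+d*(z-o[2])/d[2]
def proj(c,p):
    q=c['K']@(c['R']@np.array(p)+c['t']); return q[:2]/q[2]
def save(c,name,box=None,s=1):
    im=c['color'][:,:,::-1]
    if box: x0,y0,x1,y1=box; im=im[y0:y1,x0:x1]
    cv2.imwrite('pics/'+name+'.png',cv2.resize(np.ascontiguousarray(im),None,fx=s,fy=s,interpolation=cv2.INTER_CUBIC))
E
python3 - <<'E'
from h import *
import pickle
o=get_obs();print({k:np.round(v,3) for k,v in o.items()})
import workcell;print([n for n in dir(workcell) if not n.startswith('_')])
for n in('top','side'):
    c=cam(n);save(c,n+'0',s=1.25);pickle.dump(c,open(n+'.pkl','wb'));print(n,c['K'][0,0],-c['R'].T@c['t'],c['R'])
try: print(tcp_to_tips)
except Exception as e: print(e)
E
```

```text
pics
{'clock': np.float64(0.0), 'joint_pos': array([-1.19 ,  0.333, -0.065,  1.461,  0.022,  1.35 , -0.088]), 'joint_velocities': array([ 0.001, -0.001, -0.   ,  0.   , -0.003, -0.   , -0.001]), 'tau': array([-1.0000e-03, -6.2545e+01,  4.9000e-02, -3.9161e+01,  1.6000e-02,
        1.0000e-02,  0.0000e+00]), 'position': array([0.245, 0.574, 0.242]), 'ee_rot': array([ 0.201,  0.98 , -0.001, -0.   ]), 'ft_force': array([-0.104, -0.08 , -0.409]), 'torque': array([ 0.038, -0.021,  0.046]), 'grasp_force': np.float64(0.0), 'grip_width': np.float64(0.999)}
['MotionError', 'camera', 'get_obs', 'hand_in', 'tcp_to_tips']
top 479.59243600103383 [0.34500608 0.03291203 1.32698686] [[-0.02187054 -0.99949421 -0.02308698]
 [-0.98611431  0.02536869 -0.16411884]
 [ 0.16462151  0.01917703 -0.98617037]]
side 424.3420697158131 [ 0.50576449 -0.68046783  0.89269206] [[ 0.99962379 -0.02286172  0.01515296]
 [-0.00623866 -0.72751397 -0.6860645 ]
 [ 0.0267086   0.68571186 -0.72738291]]
0.011
```

View pics/top0.png

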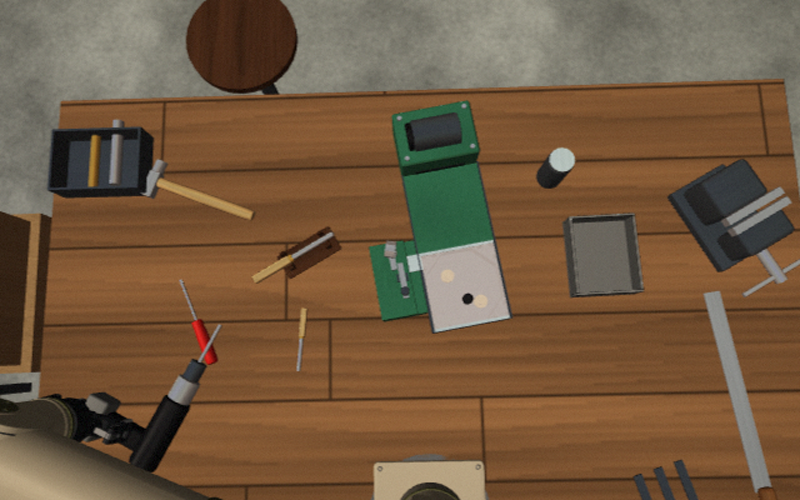

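View pics/side0.png

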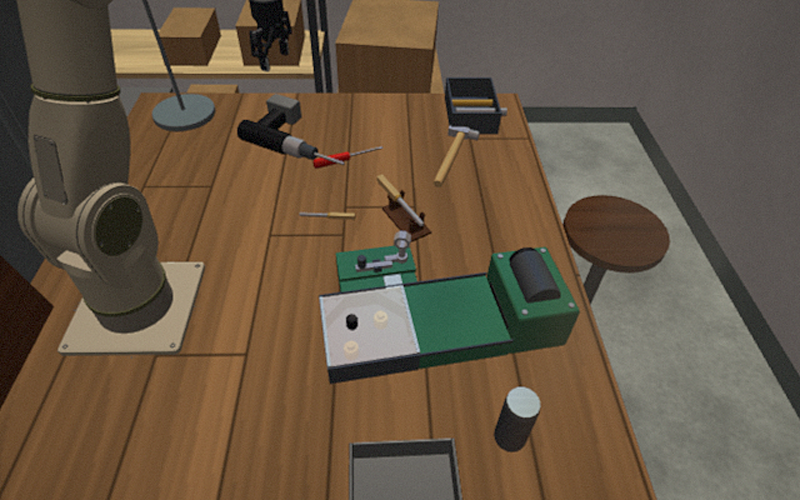

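The top view shows the machine at about (440,220), two pale caps under the clear guard at (447,276) and (481,301), and the tote at (603,255). There are two bar candidates: the one in the wooden rest at (293,257), and a smaller one lying on the bench at (302,340). The larger one in the rest fits the description. I'll confirm with crops.

Run:
```python
from h import *
import pickle
for n,b in(('top',(190,150,420,275)),('side',(240,130,480,310))):
    c=pickle.load(open(n+'.pkl','rb'));save(c,n+'_crop',b,3.3)
```

```text
(no output)
```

View pics/top_crop.png

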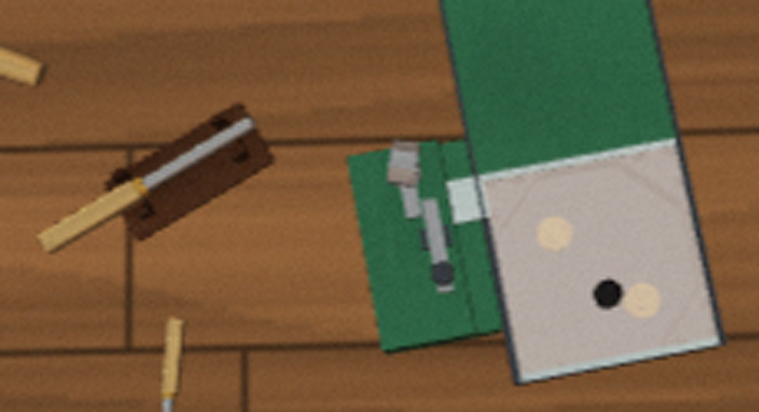

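View pics/side_crop.png

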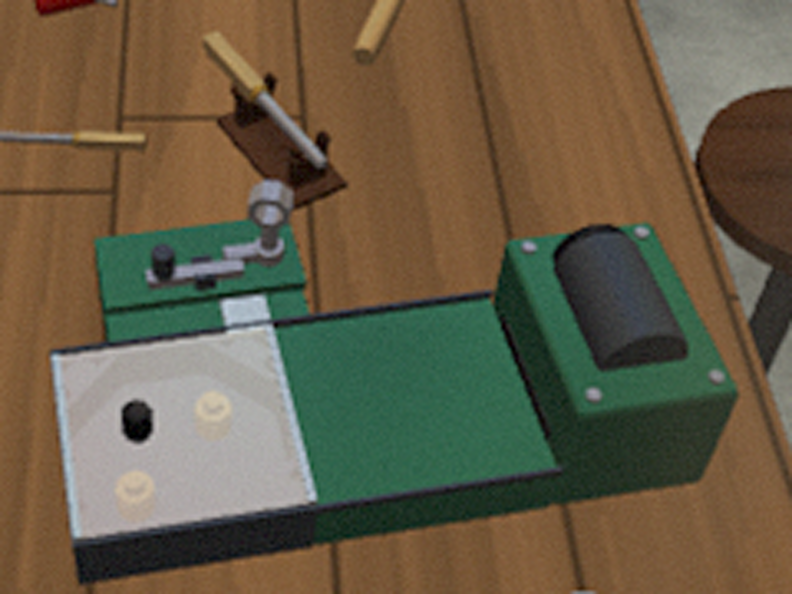

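The crops show the larger bar in the rest: handle end at crop (45,243), tip at (250,124). The eye loop is at (403,162), the lock knob at (443,272), the guard knob at (607,293), and caps at (555,233) and (641,300). The side view agrees.

Run:
```python
from h import *
import pickle
T=pickle.load(open('top.pkl','rb'));S=pickle.load(open('side.pkl','rb'))
t=lambda u,v:(u/3.3+190,v/3.3+150)
s=lambda u,v:(u/3.3+240,v/3.3+130)
def tri(a,b):
    A=[];B=[]
    P=[]
    for c,p in((T,a),(S,b)):
        o,d=ray(c,*p);d/=np.linalg.norm(d);M=np.eye(3)-np.outer(d,d);A.append(M);B.append(M@o);P.append((o,d))
    x=np.linalg.lstsq(np.vstack(A),np.hstack(B),rcond=None)[0]
    return x.round(4)
p=lambda n,*a:print(n,*[np.round(x,4) for x in a])
for n,a,b,z in [('guard RL',(481,178),(272,325),.053),('RR',(677,140),(315,500),.053),('FL',(517,380),(53,353),.053),('FR',(722,343),(78,540),.05),
 ('eye',(403,162),(270,205),.125),('lockknobtop',(443,272),(163,249),.104),('gknobtop',(607,290),(136,408),.079),
 ('cap A',(555,233),(213,405),.041),('cap B',(641,300),(135,488),.041),('handle end',(45,243),(212,40),.045),('handle front',(142,188),(258,92),.045),('tip',(252,122),(320,162),.045)]:
    p(n,at(T,*t(*a),z),at(S,*s(*b),z),tri(t(*a),s(*b)))
for n,q in(('bracketFL',(386,350)),('bracketRL',(350,157))): p(n,at(T,*t(*q),.066))
for q in((565,215),(635,213),(572,297),(643,291)): p('tote',at(T,q[0]/1.25,q[1]/1.25,.06))
p('oil',at(T,562/1.25,160/1.25,.13))
```

```text
guard RL [0.5467 0.0049 0.053 ] [0.5504 0.008  0.053 ] [0.5483 0.0052 0.0558]
RR [ 0.5739 -0.1556  0.053 ] [ 0.5752 -0.1497  0.053 ] [ 0.5736 -0.1545  0.0601]
FL [ 0.383  -0.0191  0.053 ] [ 0.3834 -0.0176  0.053 ] [ 0.3832 -0.0189  0.0545]
FR [ 0.4087 -0.1838  0.05  ] [ 0.4119 -0.1774  0.05  ] [ 0.4105 -0.1822  0.0572]
eye [0.5493 0.0662 0.125 ] [0.549  0.0676 0.125 ] [0.549  0.0662 0.1265]
lockknobtop [0.4656 0.0376 0.104 ] [0.467  0.0418 0.104 ] [0.4662 0.0377 0.1082]
gknobtop [ 0.4508 -0.091   0.079 ] [ 0.4497 -0.0885  0.079 ] [ 0.4502 -0.0908  0.0822]
cap A [ 0.5016 -0.0544  0.041 ] [ 0.5044 -0.0588  0.041 ] [ 0.5034 -0.0546  0.035 ]
cap B [ 0.4452 -0.1219  0.041 ] [ 0.4487 -0.1305  0.041 ] [ 0.4471 -0.1232  0.0293]
handle end [0.5031 0.3631 0.045 ] [0.5053 0.3653 0.045 ] [0.5041 0.3629 0.0467]
handle front [0.5467 0.2837 0.045 ] [0.5472 0.2902 0.045 ] [0.5463 0.2824 0.0516]
tip [0.5996 0.1927 0.045 ] [0.5988 0.1975 0.045 ] [0.5984 0.192  0.0504]
bracketFL [0.4085 0.0844 0.066 ]
bracketRL [0.5645 0.1107 0.066 ]
tote [ 0.6244 -0.3095  0.06  ]
tote [ 0.6248 -0.4589  0.06  ]
tote [ 0.4479 -0.3121  0.06  ]
tote [ 0.4569 -0.461   0.06  ]
oil [ 0.7252 -0.2923  0.13  ]
```

```bash
cat >> h.py <<'E'
def plan(wps):
    """wps: (x,y,z,yaw of tool y deg mod 180 or None, nrows, turn keep). Tool pointing down. Starts at measured pose."""
    o=get_obs(); p=np.array(o['position']); Q=R.from_quat(o['ee_rot']); M=Q.as_matrix()
    print('tcp',p.round(4),'yaw_y',np.degrees(np.arctan2(M[1,1],M[0,1])).round(1),'tilt',np.degrees(np.arccos(-M[2,2])).round(1),'F',np.round(o['ft_force'],1),'w',round(float(o['grip_width']),3),'g',round(float(o['grasp_force']),1),'t',round(float(o['clock']),1),'j',np.round(o['joint_pos'],2))
    for w in wps:
        tgt=np.array(w[:3]); n=w[4]; rv=np.zeros(3)
        if w[3] is not None:
            M=Q.as_matrix(); a=np.radians(w[3]); y=np.array([np.cos(a),np.sin(a),0])
            if y@M[:,1]<0: y=-y
            z=np.array([0,0,-1.]); G=np.c_[np.cross(y,z),y,z]
            rv=(Q.inv()*R.from_matrix(G)).as_rotvec(degrees=True)/n
        d=(tgt-p)/n
        print('-> wp',w,'step',np.round(np.linalg.norm(d)*1e3,1))
        last=None
        for i in range(n):
            s=Q.inv().apply(d)*1e3
            row=dict(x=round(s[0],1),y=round(s[1],1),z=round(s[2],1),ax=round(rv[0],2),ay=round(rv[1],2),az=round(rv[2],2))
            row={k:float(v) for k,v in row.items() if abs(v)>.04}
            print(row if row!=last else '  same'); last=row
            p=p+d; Q=Q*R.from_rotvec(rv,degrees=True)
E
python3 - <<'E'
from h import *
plan([(.5,.045,.2,99.2,18),(.4956,.0433,.098,99.2,4)])
E
```

```text
tcp [0.2454 0.5744 0.2416] yaw_y 66.9 tilt 0.1 F [-0.4 -0.3  0.3] w 0.996 g 0.0 t 0.1 j [-1.19  0.33 -0.06  1.46  0.02  1.35 -0.09]
-> wp (0.5, 0.045, 0.2, 99.2, 18) step 32.7
{'x': -24.6, 'y': -21.5, 'z': 2.3, 'az': -1.8}
{'x': -23.9, 'y': -22.2, 'z': 2.3, 'az': -1.8}
{'x': -23.2, 'y': -23.0, 'z': 2.3, 'az': -1.8}
{'x': -22.4, 'y': -23.7, 'z': 2.3, 'az': -1.8}
{'x': -21.7, 'y': -24.4, 'z': 2.3, 'az': -1.8}
{'x': -20.9, 'y': -25.1, 'z': 2.3, 'az': -1.8}
{'x': -20.1, 'y': -25.7, 'z': 2.3, 'az': -1.8}
{'x': -19.3, 'y': -26.3, 'z': 2.3, 'az': -1.8}
{'x': -18.5, 'y': -26.9, 'z': 2.3, 'az': -1.8}
{'x': -17.6, 'y': -27.5, 'z': 2.3, 'az': -1.8}
{'x': -16.7, 'y': -28.0, 'z': 2.3, 'az': -1.8}
{'x': -15.8, 'y': -28.5, 'z': 2.3, 'az': -1.8}
{'x': -14.9, 'y': -29.0, 'z': 2.3, 'az': -1.8}
{'x': -14.0, 'y': -29.5, 'z': 2.3, 'az': -1.8}
{'x': -13.1, 'y': -29.9, 'z': 2.3, 'az': -1.8}
{'x': -12.2, 'y': -30.3, 'z': 2.3, 'az': -1.8}
{'x': -11.2, 'y': -30.7, 'z': 2.3, 'az': -1.8}
{'x': -10.2, 'y': -31.0, 'z': 2.3, 'az': -1.8}
-> wp (0.4956, 0.0433, 0.098, 99.2, 4) step 25.5
{'x': 1.2, 'y': -0.2, 'z': 25.5}
  same
  same
  same
```

>>> apply_moves([
  {"az":-6.5,"gripper":1},
  {"az":-6.5,"gripper":1},
  {"az":-6.5,"gripper":1},
  {"az":-6.5,"gripper":1},
  {"az":-6.3,"gripper":1},
], newtons=60)

```text
invalid input at $.rows[0]: expected keys x, y, z, ax, ay, az, gripper
```

Run:
```python
from h import *
plan([(.5,.045,.2,None,15),(.4956,.0433,.098,99.2,4)])
```

```text
tcp [0.2454 0.5744 0.2416] yaw_y 66.9 tilt 0.1 F [-0.4 -0.3  0.3] w 0.996 g 0.0 t 0.1 j [-1.19  0.33 -0.06  1.46  0.02  1.35 -0.09]
-> wp (0.5, 0.045, 0.2, None, 15) step 39.3
{'x': -29.5, 'y': -25.8, 'z': 2.8}
  same
  same
  same
  same
  same
  same
  same
  same
  same
  same
  same
  same
  same
  same
-> wp (0.4956, 0.0433, 0.098, 99.2, 4) step 25.5
{'x': 0.8, 'y': -0.8, 'z': 25.5, 'az': -8.08}
{'x': 1.0, 'y': -0.7, 'z': 25.5, 'az': -8.08}
{'x': 1.0, 'y': -0.5, 'z': 25.5, 'az': -8.08}
{'x': 1.1, 'y': -0.4, 'z': 25.5, 'az': -8.08}
```

>>> apply_moves([
  {"x":-29.5,"y":-26,"z":2.8,"ax":0,"ay":0,"az":0,"gripper":1},
  {"x":-29.5,"y":-26,"z":2.8,"ax":0,"ay":0,"az":0,"gripper":1},
  {"x":-29.5,"y":-26,"z":2.8,"ax":0,"ay":0,"az":0,"gripper":1},
  {"x":-29.5,"y":-26,"z":2.8,"ax":0,"ay":0,"az":0,"gripper":1},
  {"x":-29.5,"y":-26,"z":2.8,"ax":0,"ay":0,"az":0,"gripper":1},
], newtons=60)

```text
clock: 0.52
position: [0.3305, 0.3953, 0.2279]
ee_rot: [0.2, 0.98, -0.0, -0.0]
ft_force: [0.2, 0.0, 0.7]
grip_width: 0.295
grasp_force: 0.0
```

>>> apply_moves([
  {"x":-29.5,"y":-26,"z":2.8,"ax":0,"ay":0,"az":0,"gripper":1},
  {"x":-29.5,"y":-26,"z":2.8,"ax":0,"ay":0,"az":0,"gripper":1},
  {"x":-29.5,"y":-26,"z":2.8,"ax":0,"ay":0,"az":0,"gripper":1},
  {"x":-29.5,"y":-26,"z":2.8,"ax":0,"ay":0,"az":0,"gripper":1},
  {"x":-29.5,"y":-26,"z":2.8,"ax":0,"ay":0,"az":0,"gripper":1},
])

```text
clock: 0.93
position: [0.415, 0.2178, 0.2141]
ee_rot: [0.201, 0.98, 0.0, -0.0]
ft_force: [1.6, -0.0, -0.1]
grip_width: 0.0
grasp_force: 0.0
```

>>> apply_moves([
  {"x":-29.5,"y":-26,"z":2.8,"ax":0,"ay":0,"az":0,"gripper":1},
  {"x":-29.5,"y":-26,"z":2.8,"ax":0,"ay":0,"az":0,"gripper":1},
  {"x":-29.5,"y":-26,"z":2.8,"ax":0,"ay":0,"az":0,"gripper":1},
  {"x":-29.5,"y":-26,"z":2.8,"ax":0,"ay":0,"az":0,"gripper":1},
  {"x":-29.5,"y":-26,"z":2.8,"ax":0,"ay":0,"az":0,"gripper":1},
])

```text
clock: 1.35
position: [0.4995, 0.0403, 0.2002]
ee_rot: [0.2, 0.98, 0.0, 0.0]
ft_force: [1.2, 0.5, 1.0]
grip_width: -0.0
grasp_force: 0.0
```

>>> apply_moves([
  {"x":0,"y":0,"z":0,"ax":0,"ay":0,"az":-6.5,"gripper":1},
  {"x":0,"y":0,"z":0,"ax":0,"ay":0,"az":-6.5,"gripper":1},
  {"x":0,"y":0,"z":0,"ax":0,"ay":0,"az":-6.5,"gripper":1},
  {"x":0,"y":0,"z":0,"ax":0,"ay":0,"az":-6.5,"gripper":1},
  {"x":0,"y":0,"z":0,"ax":0,"ay":0,"az":-6.3,"gripper":1},
])

```text
clock: 1.77
position: [0.499, 0.0421, 0.2]
ee_rot: [-0.083, 0.997, -0.0, -0.0]
ft_force: [-0.1, -0.3, 0.7]
grip_width: -0.0
grasp_force: 0.0
```

Run:
```python
from h import *
plan([(.4956,.0433,.098,99.2,4),(.4956-.048,.0433-.0077,.098,99.2,8)])
```

```text
tcp [0.499  0.0421 0.2   ] yaw_y 99.5 tilt 0.0 F [-0.1 -0.3  0.7] w -0.0 g 0.0 t 1.8 j [-0.54  0.08  0.38  1.86 -0.03  1.21  1.59]
-> wp (0.4956, 0.0433, 0.098, 99.2, 4) step 25.5
{'x': 0.8, 'y': 0.4, 'z': 25.5, 'az': 0.07}
  same
  same
  same
-> wp (0.4476, 0.0356, 0.098, 99.2, 8) step 6.1
{'x': 6.1}
  same
  same
  same
  same
  same
  same
  same
```

>>> apply_moves([
  {"x":0.8,"y":0.4,"z":25.5,"ax":0,"ay":0,"az":0,"gripper":1},
  {"x":0.8,"y":0.4,"z":25.5,"ax":0,"ay":0,"az":0,"gripper":1},
  {"x":0.8,"y":0.4,"z":25.5,"ax":0,"ay":0,"az":0,"gripper":1},
  {"x":0.8,"y":0.4,"z":25.5,"ax":0,"ay":0,"az":0,"gripper":1},
  {"x":4,"y":0,"z":0,"ax":0,"ay":0,"az":0,"gripper":1},
])

```text
clock: 2.18
position: [0.489, 0.0424, 0.094]
ee_rot: [-0.08, 0.997, -0.001, -0.003]
ft_force: [-2.2, 0.1, -0.1]
grip_width: -0.005
grasp_force: 0.0
```

>>> apply_moves([
  {"x":5,"y":0,"z":0,"ax":0,"ay":0,"az":0,"gripper":1},
  {"x":5,"y":0,"z":0,"ax":0,"ay":0,"az":0,"gripper":1},
  {"x":5,"y":0,"z":0,"ax":0,"ay":0,"az":0,"gripper":1},
  {"x":5,"y":0,"z":0,"ax":0,"ay":0,"az":0,"gripper":1},
  {"x":5,"y":0,"z":0,"ax":0,"ay":0,"az":0,"gripper":1},
])

```text
clock: 2.6
position: [0.4677, 0.0388, 0.0997]
ee_rot: [-0.08, 0.997, 0.0, 0.001]
ft_force: [1.9, 0.2, 1.2]
grip_width: 0.003
grasp_force: 1.2
```

>>> apply_moves([
  {"x":3,"y":0,"z":0,"ax":0,"ay":0,"az":0,"gripper":1},
  {"x":3,"y":0,"z":0,"ax":0,"ay":0,"az":0,"gripper":1},
  {"x":2,"y":0,"z":0,"ax":0,"ay":0,"az":0,"gripper":1},
  {"x":2,"y":0,"z":0,"ax":0,"ay":0,"az":0,"gripper":1},
  {"x":0,"y":0,"z":0,"ax":0,"ay":0,"az":0,"gripper":1},
])

```text
clock: 3.02
position: [0.457, 0.0372, 0.0983]
ee_rot: [-0.08, 0.997, 0.0, -0.0]
ft_force: [0.3, -0.4, 0.6]
grip_width: -0.006
grasp_force: 0.4
```

>>> apply_moves([
  {"x":2,"y":0,"z":0,"ax":0,"ay":0,"az":0,"gripper":1},
  {"x":2,"y":0,"z":0,"ax":0,"ay":0,"az":0,"gripper":1},
  {"x":1,"y":0,"z":0,"ax":0,"ay":0,"az":0,"gripper":1},
  {"x":1,"y":0,"z":0,"ax":0,"ay":0,"az":0,"gripper":1},
  {"x":1,"y":0,"z":0,"ax":0,"ay":0,"az":0,"gripper":1},
])

```text
clock: 3.43
position: [0.4526, 0.0365, 0.0987]
ee_rot: [-0.08, 0.997, 0.0, 0.003]
ft_force: [18.9, 2.6, -12.4]
grip_width: -0.004
grasp_force: 8.8
```

Run:
```python
from h import *
c=cam('side');save(c,'lock1',(240,130,420,260),4)
plan([])
```

```text
tcp [0.4527 0.0364 0.0986] yaw_y 99.2 tilt 0.3 F [ 15.5   2.7 -11.9] w 0.001 g 7.4 t 3.5 j [-0.54  0.09  0.38  2.08 -0.04  0.97  1.59]
```

View pics/lock1.png

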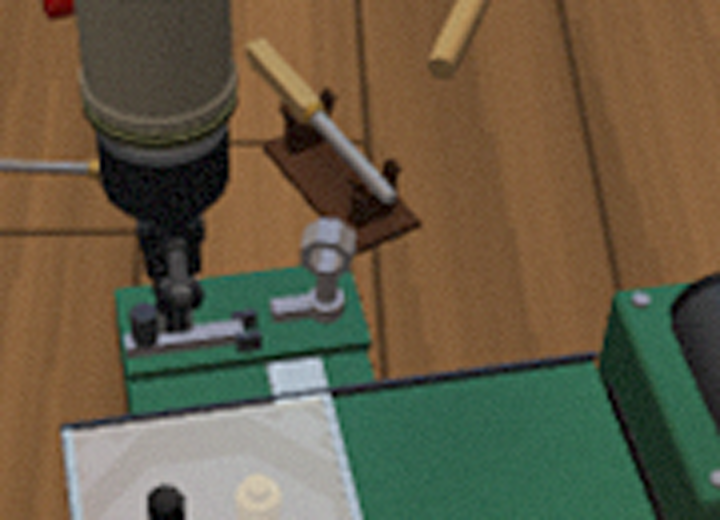

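The image shows the lock bar fully back against its stop, with about 18 N felt. I'll back off and go to the bar.

>>> apply_moves([
  {"x":-6,"y":0,"z":0,"ax":0,"ay":0,"az":0,"gripper":1},
  {"x":-6,"y":0,"z":0,"ax":0,"ay":0,"az":0,"gripper":1},
  {"x":0,"y":0,"z":-35,"ax":0,"ay":0,"az":0,"gripper":1},
  {"x":0,"y":0,"z":-35,"ax":0,"ay":0,"az":0,"gripper":0.4},
  {"x":0,"y":0,"z":-30,"ax":0,"ay":0,"az":0,"gripper":0.4},
])

```text
clock: 3.9
position: [0.4618, 0.0376, 0.1996]
ee_rot: [-0.08, 0.997, -0.0, -0.001]
ft_force: [0.9, 0.7, -0.2]
grip_width: 0.271
grasp_force: 0.0
```

>>> apply_moves([
  {"x":0,"y":0,"z":0,"ax":0,"ay":0,"az":7,"gripper":0.4},
  {"x":0,"y":0,"z":0,"ax":0,"ay":0,"az":7,"gripper":0.4},
  {"x":0,"y":0,"z":0,"ax":0,"ay":0,"az":7,"gripper":0.4},
  {"x":0,"y":0,"z":0,"ax":0,"ay":0,"az":7,"gripper":0.4},
  {"x":0,"y":0,"z":0,"ax":0,"ay":0,"az":7,"gripper":0.4},
])

```text
clock: 4.32
position: [0.4618, 0.0378, 0.1979]
ee_rot: [0.227, 0.974, -0.0, -0.001]
ft_force: [0.9, -0.4, 0.6]
grip_width: 0.603
grasp_force: 0.0
```

>>> apply_moves([
  {"x":0,"y":0,"z":0,"ax":0,"ay":0,"az":7,"gripper":0.4},
  {"x":0,"y":0,"z":0,"ax":0,"ay":0,"az":7,"gripper":0.4},
  {"x":0,"y":0,"z":0,"ax":0,"ay":0,"az":7,"gripper":0.4},
  {"x":0,"y":0,"z":0,"ax":0,"ay":0,"az":7,"gripper":0.4},
  {"x":0,"y":0,"z":0,"ax":0,"ay":0,"az":7,"gripper":0.4},
])

```text
clock: 4.73
position: [0.4618, 0.0377, 0.1978]
ee_rot: [0.509, 0.861, -0.001, -0.001]
ft_force: [0.3, -0.4, -0.6]
grip_width: 0.602
grasp_force: 0.0
```

Run:
```python
from h import *
plan([(.5247,.327,.15,29.2,8),(.5247,.327,.037,29.2,5)])
```

```text
tcp [0.4618 0.0377 0.1978] yaw_y 28.8 tilt 0.1 F [ 0.3 -0.4 -0.6] w 0.602 g 0.0 t 4.7 j [-0.55 -0.01  0.37  1.95  0.    1.2   0.32]
-> wp (0.5247, 0.327, 0.15, 29.2, 8) step 37.5
{'x': 27.9, 'y': 24.3, 'z': 5.9, 'az': -0.05}
{'x': 27.9, 'y': 24.3, 'z': 6.0, 'az': -0.05}
{'x': 27.9, 'y': 24.4, 'z': 6.0, 'az': -0.05}
{'x': 27.8, 'y': 24.4, 'z': 6.0, 'az': -0.05}
  same
  same
{'x': 27.8, 'y': 24.5, 'z': 6.0, 'az': -0.05}
{'x': 27.7, 'y': 24.5, 'z': 6.0, 'az': -0.05}
-> wp (0.5247, 0.327, 0.037, 29.2, 5) step 22.6
{'z': 22.6}
  same
  same
  same
  same
```

>>> apply_moves([
  {"x":27.8,"y":24.4,"z":3,"ax":0,"ay":0,"az":0,"gripper":0.4},
  {"x":27.8,"y":24.4,"z":3,"ax":0,"ay":0,"az":0,"gripper":0.4},
  {"x":27.8,"y":24.4,"z":3,"ax":0,"ay":0,"az":0,"gripper":0.4},
  {"x":27.8,"y":24.4,"z":3,"ax":0,"ay":0,"az":0,"gripper":0.4},
  {"x":27.8,"y":24.4,"z":3,"ax":0,"ay":0,"az":0,"gripper":0.4},
])

```text
clock: 5.15
position: [0.5008, 0.2203, 0.1826]
ee_rot: [0.506, 0.862, -0.001, -0.001]
ft_force: [1.2, -0.5, 0.5]
grip_width: 0.599
grasp_force: 0.0
```

>>> apply_moves([
  {"x":27.8,"y":24.4,"z":11,"ax":0,"ay":0,"az":0,"gripper":0.4},
  {"x":27.8,"y":24.4,"z":11,"ax":0,"ay":0,"az":0,"gripper":0.4},
  {"x":27.8,"y":24.4,"z":11,"ax":0,"ay":0,"az":0,"gripper":0.4},
  {"x":0,"y":0,"z":20,"ax":0,"ay":0,"az":0,"gripper":0.4},
  {"x":0,"y":0,"z":20,"ax":0,"ay":0,"az":0,"gripper":0.4},
])

```text
clock: 5.57
position: [0.5235, 0.3299, 0.1086]
ee_rot: [0.505, 0.863, -0.0, -0.001]
ft_force: [1.4, -1.2, -1.4]
grip_width: 0.604
grasp_force: 0.0
```

Run:
```python
from h import *
c=cam('side');save(c,'grip1',(230,80,390,210),4)
plan([(.5247,.327,.037,29.2,5)])
```

```text
tcp [0.5219 0.3269 0.1041] yaw_y 29.3 tilt 0.4 F [-2.  -1.7 -3.7] w 0.602 g 0.0 t 5.6 j [-0.78  0.43  0.19  1.65 -0.09  1.08 -0.06]
-> wp (0.5247, 0.327, 0.037, 29.2, 5) step 13.4
{'x': -0.2, 'y': 0.6, 'z': 13.4, 'ax': -0.09}
{'x': -0.3, 'y': 0.6, 'z': 13.4, 'ax': -0.09}
  same
{'x': -0.3, 'y': 0.5, 'z': 13.4, 'ax': -0.09}
  same
```

View pics/grip1.png

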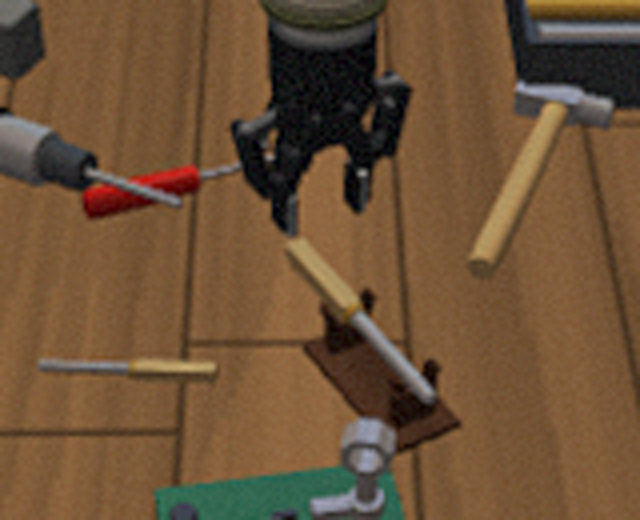

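The gripper is centred above the handle and aligned with it. I'll descend and grip.

>>> apply_moves([
  {"x":0,"y":0.5,"z":13.4,"ax":0,"ay":0,"az":0,"gripper":0.4},
  {"x":0,"y":0.5,"z":13.4,"ax":0,"ay":0,"az":0,"gripper":0.4},
  {"x":0,"y":0.5,"z":13.4,"ax":0,"ay":0,"az":0,"gripper":0.4},
  {"x":0,"y":0,"z":13.4,"ax":0,"ay":0,"az":0,"gripper":0.4},
  {"x":0,"y":0,"z":13.4,"ax":0,"ay":0,"az":0,"gripper":0.4},
])

```text
clock: 6.03
position: [0.5258, 0.3278, 0.0423]
ee_rot: [0.506, 0.862, 0.0, 0.0]
ft_force: [0.3, -0.0, 0.1]
grip_width: 0.597
grasp_force: 0.0
```

>>> apply_moves([
  {"x":0,"y":0,"z":0,"ax":0,"ay":0,"az":0,"gripper":1},
  {"x":0,"y":0,"z":0,"ax":0,"ay":0,"az":0,"gripper":1},
  {"x":0,"y":0,"z":0,"ax":0,"ay":0,"az":0,"gripper":1},
  {"x":0,"y":0,"z":0,"ax":0,"ay":0,"az":0,"gripper":1},
  {"x":0,"y":0,"z":0,"ax":0,"ay":0,"az":0,"gripper":1},
], newtons=100)

```text
clock: 6.45
position: [0.5261, 0.3282, 0.0441]
ee_rot: [0.506, 0.862, 0.001, 0.0]
ft_force: [-0.3, -0.3, -1.0]
grip_width: 0.183
grasp_force: 99.0
```

Run:
```python
from h import *
plan([])
```

```text
tcp [0.5261 0.3282 0.0441] yaw_y 29.2 tilt 0.1 F [-0.3 -0.3 -1. ] w 0.183 g 99.0 t 6.5 j [-0.77  0.5   0.18  1.68 -0.1   0.97 -0.05]
```

>>> apply_moves([
  {"x":0,"y":0,"z":-15,"ax":0,"ay":0,"az":0,"gripper":1},
  {"x":0,"y":0,"z":-20,"ax":0,"ay":0,"az":0,"gripper":1},
  {"x":0,"y":0,"z":-25,"ax":0,"ay":0,"az":0,"gripper":1},
  {"x":0,"y":0,"z":-20,"ax":0,"ay":0,"az":0,"gripper":1},
  {"x":0,"y":0,"z":0,"ax":0,"ay":0,"az":0,"gripper":1},
])

```text
clock: 6.87
position: [0.5277, 0.3294, 0.1285]
ee_rot: [0.506, 0.862, 0.004, 0.001]
ft_force: [0.6, 0.8, 0.1]
grip_width: 0.184
grasp_force: 98.9
```

Run:
```python
from h import *
plan([(.586,.260,.126,-10.8,7)])
```

```text
tcp [0.5277 0.3294 0.1285] yaw_y 29.2 tilt 0.4 F [0.6 0.8 0.1] w 0.184 g 98.9 t 6.9 j [-0.78  0.4   0.19  1.62 -0.09  1.12 -0.06]
-> wp (0.586, 0.26, 0.126, -10.8, 7) step 12.9
{'x': -12.7, 'y': 2.4, 'z': 0.4, 'ax': 0.05, 'az': 5.71}
{'x': -12.4, 'y': 3.7, 'z': 0.4, 'ax': 0.05, 'az': 5.71}
{'x': -12.0, 'y': 4.9, 'z': 0.4, 'ax': 0.05, 'az': 5.71}
{'x': -11.4, 'y': 6.1, 'z': 0.4, 'ax': 0.05, 'az': 5.71}
{'x': -10.8, 'y': 7.2, 'z': 0.4, 'ax': 0.05, 'az': 5.71}
{'x': -10.0, 'y': 8.2, 'z': 0.4, 'ax': 0.05, 'az': 5.71}
{'x': -9.1, 'y': 9.2, 'z': 0.4, 'ax': 0.05, 'az': 5.71}
```

>>> apply_moves([
  {"x":-12.7,"y":2.4,"z":0,"ax":0,"ay":0,"az":5.7,"gripper":1},
  {"x":-12.4,"y":3.7,"z":0,"ax":0,"ay":0,"az":5.7,"gripper":1},
  {"x":-12,"y":4.9,"z":0,"ax":0,"ay":0,"az":5.7,"gripper":1},
  {"x":-11.4,"y":6.1,"z":0,"ax":0,"ay":0,"az":5.7,"gripper":1},
  {"x":-10.8,"y":7.2,"z":0,"ax":0,"ay":0,"az":5.7,"gripper":1},
])

```text
clock: 7.28
position: [0.5675, 0.2779, 0.1231]
ee_rot: [0.705, 0.709, 0.0, -0.0]
ft_force: [-0.3, 0.1, -1.2]
grip_width: 0.183
grasp_force: 98.9
```

>>> apply_moves([
  {"x":-10,"y":8.2,"z":0,"ax":0,"ay":0,"az":5.7,"gripper":1},
  {"x":-9.1,"y":9.2,"z":0,"ax":0,"ay":0,"az":5.7,"gripper":1},
  {"x":0,"y":0,"z":0,"ax":0,"ay":0,"az":0,"gripper":1},
  {"x":0,"y":0,"z":0,"ax":0,"ay":0,"az":0,"gripper":1},
])

```text
clock: 7.62
position: [0.584, 0.2583, 0.123]
ee_rot: [0.77, 0.639, -0.0, 0.0]
ft_force: [-0.1, -0.0, -0.7]
grip_width: 0.189
grasp_force: 98.9
```

Run:
```python
from h import *
import pickle
T=cam('top');S=cam('side')
pickle.dump((T,S),open('b.pkl','wb'))
a=cv2.resize(T['color'][170:240,280:350,::-1],None,fx=5.5,fy=5.5,interpolation=cv2.INTER_CUBIC)
b=cv2.resize(S['color'][140:210,290:360,::-1],None,fx=5.5,fy=5.5,interpolation=cv2.INTER_CUBIC)
cv2.imwrite('pics/ins.png',np.hstack([a,b]))
plan([])
```

```text
tcp [0.5832 0.2597 0.1231] yaw_y -10.5 tilt 0.0 F [ 0.9 -0.1 -1. ] w 0.187 g 98.9 t 7.7 j [-0.75  0.46  0.35  1.58 -0.17  1.13 -0.55]
```

View pics/ins.png

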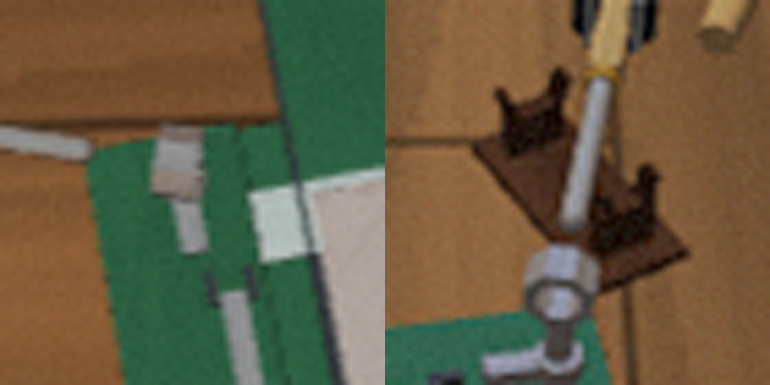

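The left half is the top view: rod tip at crop (92,150), pointing at the loop at (179,162). The right half is the side view: tip at (187,222), above the loop at (175,280). I'll triangulate both.

```bash
cat >> h.py <<'E'
def tri(T,a,S,b):
    A=[];B=[]
    for c,p in((T,a),(S,b)):
        o,d=ray(c,*p);d/=np.linalg.norm(d);M=np.eye(3)-np.outer(d,d);A.append(M);B.append(M@o)
    return np.linalg.lstsq(np.vstack(A),np.hstack(B),rcond=None)[0].round(4)
E
python3 - <<'E'
from h import *
import pickle
T,S=pickle.load(open('b.pkl','rb'))
t=lambda u,v:(u/5.5+280,v/5.5+170); s=lambda u,v:(u/5.5+290,v/5.5+140)
print('tip',tri(T,t(91,150),S,s(187,222)), at(T,*t(91,150),.124))
print('eye',tri(T,t(179,162),S,s(177,280)))
back=lambda c,f,p:np.round((proj(c,p)-np.array(f(0,0)))*5.5,1)
tc=np.array([.5832,.2597,.124]); d=np.array([-.182,-.983,0])
for L in(.08,.11,.155): print('axis pred',L,back(T,t,tc+L*d),back(S,s,tc+L*d))
e=np.array([.549,.0665,.125]);x=np.array([.187,.982,0]);
for k in(-.01,0,.01):print('eye pred',k,back(T,t,e+k*x),back(S,s,e+k*x))
for dz in(-.016,.016):print('z',dz,back(T,t,e+[0,0,dz]),back(S,s,e+[0,0,dz]))
E
```

```text
tip [0.555  0.1056 0.1292] [0.55516577 0.10583486 0.124     ]
eye [0.5485 0.0651 0.1315]
axis pred 0.08 [-71.1 125.6] [207.3 123.1]
axis pred 0.11 [ -7.7 135.5] [198.6 163.8]
axis pred 0.155 [ 87.8 150.5] [184.9 227.7]
eye pred -0.01 [197.3 164. ] [171.7 303.8]
eye pred 0 [176.  160.6] [175.1 288.3]
eye pred 0.01 [154.7 157.2] [178.4 273.1]
z -0.016 [177.1 166.3] [174.2 312.4]
z 0.016 [174.9 154.8] [176.  263.8]
```

>>> apply_moves([
  {"x":-8,"y":1,"z":-0.5,"ax":0,"ay":0,"az":0,"gripper":1},
  {"x":-8,"y":0,"z":0,"ax":0,"ay":0,"az":0,"gripper":1},
  {"x":-8,"y":0,"z":0,"ax":0,"ay":0,"az":0,"gripper":1},
  {"x":-6,"y":0,"z":0,"ax":0,"ay":0,"az":0,"gripper":1},
  {"x":-6,"y":0,"z":0,"ax":0,"ay":0,"az":0,"gripper":1},
])

```text
clock: 8.13
position: [0.5781, 0.222, 0.1239]
ee_rot: [0.77, 0.638, 0.0, -0.0]
ft_force: [-0.6, -0.5, -1.0]
grip_width: 0.184
grasp_force: 98.9
```

>>> apply_moves([
  {"x":-4,"y":0,"z":0,"ax":0,"ay":0,"az":0,"gripper":1},
  {"x":-4,"y":0,"z":0,"ax":0,"ay":0,"az":0,"gripper":1},
  {"x":-4,"y":0,"z":0,"ax":0,"ay":0,"az":0,"gripper":1},
])

```text
clock: 8.38
position: [0.5759, 0.2111, 0.1239]
ee_rot: [0.77, 0.638, 0.0, -0.0]
ft_force: [0.1, -0.1, -1.8]
grip_width: 0.188
grasp_force: 98.9
```

Run:
```python
from h import *
T=cam('top');S=cam('side')
a=cv2.resize(T['color'][170:240,280:350,::-1],None,fx=5.5,fy=5.5,interpolation=cv2.INTER_CUBIC)
b=cv2.resize(S['color'][140:210,290:360,::-1],None,fx=5.5,fy=5.5,interpolation=cv2.INTER_CUBIC)
cv2.imwrite('pics/ins2.png',np.hstack([a,b]))
plan([])
```

```text
tcp [0.576  0.2105 0.1239] yaw_y -10.8 tilt 0.0 F [-0.7 -0.4 -1.2] w 0.185 g 98.9 t 8.5 j [-0.71  0.41  0.36  1.65 -0.16  1.11 -0.49]
```

View pics/ins2.png

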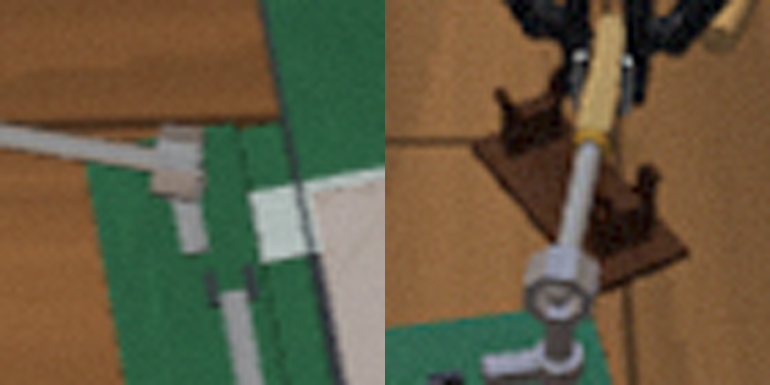

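The rod tip has entered the loop with no contact force and can be seen inside the hole at (558,295). I'll push it through.

>>> apply_moves([
  {"x":-7,"y":0,"z":0,"ax":0,"ay":0,"az":0,"gripper":1},
  {"x":-7,"y":0,"z":0,"ax":0,"ay":0,"az":0,"gripper":1},
  {"x":-7,"y":0,"z":0,"ax":0,"ay":0,"az":0,"gripper":1},
  {"x":-7,"y":0,"z":0,"ax":0,"ay":0,"az":0,"gripper":1},
  {"x":-4,"y":0,"z":0,"ax":0,"ay":0,"az":0,"gripper":1},
])

```text
clock: 8.9
position: [0.57, 0.1783, 0.1238]
ee_rot: [0.771, 0.637, -0.0, 0.0]
ft_force: [-0.1, -0.1, -0.9]
grip_width: 0.184
grasp_force: 98.9
```

Run:
```python
from h import *
plan([])
o=get_obs();p=np.array(o['position']);e=np.array([.549,.0665]);r=np.linalg.norm(p[:2]-e);print(r,np.degrees(np.arctan2(*(p[:2]-e)[::-1])))
```

```text
tcp [0.57   0.1783 0.1238] yaw_y -10.8 tilt 0.0 F [-0.1 -0.1 -0.9] w 0.184 g 98.9 t 8.9 j [-0.69  0.37  0.38  1.7  -0.15  1.1  -0.45]
0.11373500688701466 79.37704441038895
```

>>> apply_moves([
  {"x":-0.4,"y":-9.9,"z":0,"ax":0,"ay":0,"az":-5,"gripper":1},
  {"x":-0.4,"y":-9.9,"z":0,"ax":0,"ay":0,"az":-5,"gripper":1},
  {"x":-0.4,"y":-9.9,"z":0,"ax":0,"ay":0,"az":-5,"gripper":1},
  {"x":-0.4,"y":-9.9,"z":0,"ax":0,"ay":0,"az":-5,"gripper":1},
  {"x":-0.4,"y":-9.9,"z":0,"ax":0,"ay":0,"az":-5,"gripper":1},
])

```text
clock: 9.32
position: [0.5205, 0.1785, 0.1239]
ee_rot: [0.612, 0.791, 0.0, 0.0]
ft_force: [1.5, 0.0, -1.7]
grip_width: 0.183
grasp_force: 98.8
```

>>> apply_moves([
  {"x":-0.4,"y":-9.9,"z":0,"ax":0,"ay":0,"az":-5,"gripper":1},
  {"x":-0.4,"y":-9.9,"z":0,"ax":0,"ay":0,"az":-5,"gripper":1},
  {"x":-0.4,"y":-9.9,"z":0,"ax":0,"ay":0,"az":-5,"gripper":1},
  {"x":-0.4,"y":-9.9,"z":0,"ax":0,"ay":0,"az":-5,"gripper":1},
  {"x":-0.4,"y":-9.9,"z":0,"ax":0,"ay":0,"az":-5,"gripper":1},
])

```text
clock: 9.73
position: [0.4766, 0.1562, 0.1239]
ee_rot: [0.427, 0.904, 0.0, 0.0]
ft_force: [0.7, 0.4, -1.5]
grip_width: 0.186
grasp_force: 98.8
```

Run:
```python
from h import *
plan([])
o=get_obs();p=np.array(o['position']);e=np.array([.549,.0665]);r=np.linalg.norm(p[:2]-e);print(r,np.degrees(np.arctan2(*(p[:2]-e)[::-1])),o['torque'])
```

```text
tcp [0.4766 0.1562 0.1239] yaw_y 39.5 tilt 0.0 F [ 0.7  0.4 -1.5] w 0.186 g 98.8 t 9.7 j [-0.64  0.16  0.25  1.94 -0.05  1.04  0.32]
0.11526084920522986 128.9083515226927 [-0.06726228 -0.26100818 -0.13739019]
```

>>> apply_moves([
  {"x":-0.4,"y":-9.9,"z":0,"ax":0,"ay":0,"az":-5,"gripper":1},
  {"x":-0.4,"y":-9.9,"z":0,"ax":0,"ay":0,"az":-5,"gripper":1},
  {"x":-0.4,"y":-9.9,"z":0,"ax":0,"ay":0,"az":-5,"gripper":1},
  {"x":-0.4,"y":-9.9,"z":0,"ax":0,"ay":0,"az":-5,"gripper":1},
  {"x":-0.4,"y":-9.9,"z":0,"ax":0,"ay":0,"az":-5,"gripper":1},
])

```text
clock: 10.15
position: [0.4462, 0.1173, 0.1239]
ee_rot: [0.221, 0.975, 0.0, 0.0]
ft_force: [1.7, -1.3, -2.0]
grip_width: 0.186
grasp_force: 98.8
```

>>> apply_moves([
  {"x":-0.2,"y":-6,"z":0,"ax":0,"ay":0,"az":-3,"gripper":1},
  {"x":-0.1,"y":-4,"z":0,"ax":0,"ay":0,"az":-2,"gripper":1},
])

```text
clock: 10.32
position: [0.4422, 0.108, 0.1239]
ee_rot: [0.179, 0.984, 0.0, 0.0]
ft_force: [0.5, 1.0, -2.3]
grip_width: 0.192
grasp_force: 98.8
```

Run:
```python
from h import *
plan([])
o=get_obs();p=np.array(o['position']);e=np.array([.549,.0665]);r=np.linalg.norm(p[:2]-e);print(r,np.degrees(np.arctan2(*(p[:2]-e)[::-1])),o['torque'])
T=cam('top');S=cam('side')
a=cv2.resize(T['color'][170:240,280:350,::-1],None,fx=5.5,fy=5.5,interpolation=cv2.INTER_CUBIC)
b=cv2.resize(S['color'][140:210,290:360,::-1],None,fx=5.5,fy=5.5,interpolation=cv2.INTER_CUBIC)
cv2.imwrite('pics/turn.png',np.hstack([a,b]))
```

```text
tcp [0.4422 0.108  0.1239] yaw_y 69.4 tilt 0.0 F [ 0.5  1.  -2.3] w 0.192 g 98.8 t 10.3 j [-0.57  0.06  0.24  2.05 -0.02  1.03  0.89]
0.11455555032522766 158.7604061076955 [ 0.18907745 -0.00028803 -0.11299536]
```

View pics/turn.png

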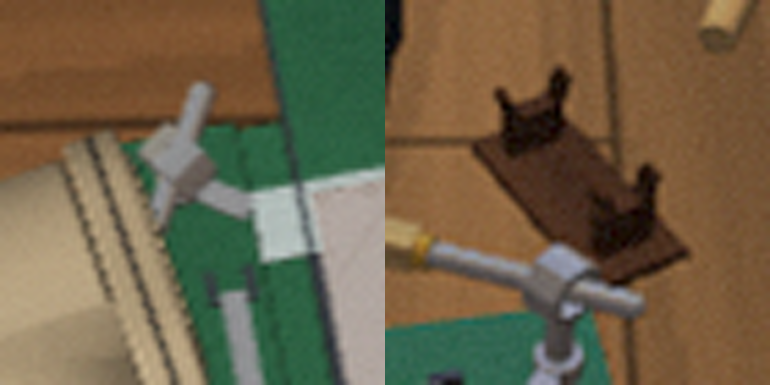

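The eye has turned about 50–60° so far. Its arm now points at (245,205). I'll continue to the stop.

>>> apply_moves([
  {"x":-0.2,"y":-6,"z":0,"ax":0,"ay":0,"az":-3,"gripper":1},
  {"x":-0.2,"y":-6,"z":0,"ax":0,"ay":0,"az":-3,"gripper":1},
  {"x":-0.1,"y":-4,"z":0,"ax":0,"ay":0,"az":-2,"gripper":1},
])

```text
clock: 10.67
position: [0.4378, 0.093, 0.1238]
ee_rot: [0.111, 0.994, 0.0, -0.0]
ft_force: [-0.1, 0.1, -1.9]
grip_width: 0.188
grasp_force: 98.9
```

>>> apply_moves([
  {"x":-0.1,"y":-4,"z":0,"ax":0,"ay":0,"az":-2,"gripper":1},
  {"x":-0.1,"y":-4,"z":0,"ax":0,"ay":0,"az":-2,"gripper":1},
  {"x":0,"y":0,"z":0,"ax":0,"ay":0,"az":0,"gripper":1},
])

```text
clock: 10.92
position: [0.4364, 0.0851, 0.1238]
ee_rot: [0.076, 0.997, 0.0, -0.0]
ft_force: [-1.1, 0.4, -1.2]
grip_width: 0.186
grasp_force: 98.9
```

Run:
```python
from h import *
plan([])
o=get_obs();p=np.array(o['position']);e=np.array([.549,.0665]);r=np.linalg.norm(p[:2]-e);print(r,np.degrees(np.arctan2(*(p[:2]-e)[::-1])),o['torque'])
```

```text
tcp [0.4364 0.0851 0.1238] yaw_y 81.2 tilt 0.0 F [-1.1  0.4 -1.2] w 0.186 g 98.9 t 10.9 j [-0.54  0.04  0.25  2.07 -0.01  1.03  1.13]
0.11417460704709581 170.6118845652059 [ 0.13361044  0.34498922 -0.10118525]
```

>>> apply_moves([
  {"x":-0.1,"y":-4,"z":0,"ax":0,"ay":0,"az":-2,"gripper":1},
  {"x":-0.1,"y":-4,"z":0,"ax":0,"ay":0,"az":-2,"gripper":1},
  {"x":-0.1,"y":-4,"z":0,"ax":0,"ay":0,"az":-2,"gripper":1},
])

```text
clock: 11.17
position: [0.4352, 0.0743, 0.1237]
ee_rot: [0.024, 1.0, 0.001, -0.0]
ft_force: [-2.2, 5.6, -0.7]
grip_width: 0.182
grasp_force: 99.1
```

Run:
```python
from h import *
plan([])
o=get_obs();print(o['torque'])
T=cam('top');S=cam('side')
a=cv2.resize(T['color'][170:240,280:350,::-1],None,fx=5.5,fy=5.5,interpolation=cv2.INTER_CUBIC)
b=cv2.resize(S['color'][140:210,290:360,::-1],None,fx=5.5,fy=5.5,interpolation=cv2.INTER_CUBIC)
cv2.imwrite('pics/turn2.png',np.hstack([a,b]))
```

```text
tcp [0.4352 0.0743 0.1237] yaw_y 87.2 tilt 0.1 F [-2.2  5.6 -0.7] w 0.182 g 99.1 t 11.2 j [-0.53  0.03  0.26  2.08 -0.01  1.03  1.26]
[ 1.05171088  0.41914115 -0.72336192]
```

View pics/turn2.png

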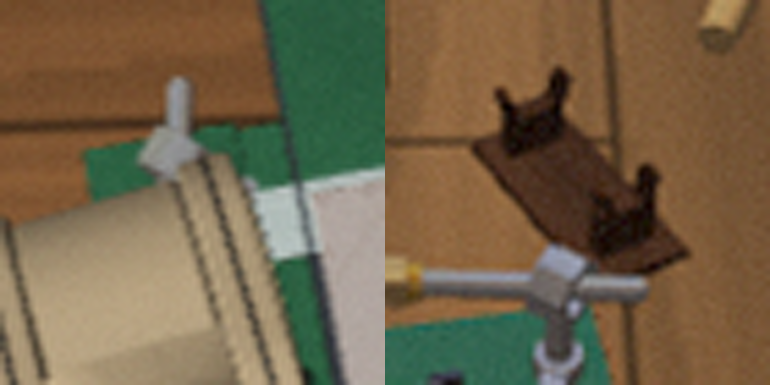

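>>> apply_moves([
  {"x":0,"y":-3,"z":0,"ax":0,"ay":0,"az":-1.5,"gripper":1},
  {"x":0,"y":0,"z":0,"ax":0,"ay":0,"az":0,"gripper":1},
  {"x":0,"y":0,"z":0,"ax":0,"ay":0,"az":0,"gripper":1},
])

```text
clock: 11.52
position: [0.4351, 0.0716, 0.1238]
ee_rot: [0.012, 1.0, 0.001, -0.0]
ft_force: [-2.4, 4.6, -1.5]
grip_width: 0.188
grasp_force: 99.2
```

>>> apply_moves([
  {"x":0,"y":-4,"z":0,"ax":0,"ay":0,"az":-2,"gripper":1},
  {"x":0,"y":0,"z":0,"ax":0,"ay":0,"az":0,"gripper":1},
  {"x":0,"y":0,"z":0,"ax":0,"ay":0,"az":0,"gripper":1},
])

```text
clock: 11.77
position: [0.435, 0.0682, 0.1238]
ee_rot: [-0.005, 1.0, 0.001, -0.0]
ft_force: [-1.7, 6.8, -1.3]
grip_width: 0.186
grasp_force: 99.5
```

Run:
```python
from h import *
plan([])
print(get_obs()['torque'])
```

```text
tcp [0.435  0.0682 0.1238] yaw_y 90.6 tilt 0.1 F [-1.7  6.8 -1.3] w 0.186 g 99.5 t 11.8 j [-0.52  0.03  0.27  2.08 -0.01  1.03  1.33]
[ 1.39006503  0.64091914 -0.98022744]
```

>>> apply_moves([
  {"x":-0.6,"y":11.9,"z":0,"ax":0,"ay":0,"az":6,"gripper":1},
  {"x":-0.6,"y":11.9,"z":0,"ax":0,"ay":0,"az":6,"gripper":1},
  {"x":-0.6,"y":11.9,"z":0,"ax":0,"ay":0,"az":6,"gripper":1},
  {"x":0,"y":0,"z":0,"ax":0,"ay":0,"az":0,"gripper":1},
])

```text
clock: 12.1
position: [0.4407, 0.104, 0.1239]
ee_rot: [0.152, 0.988, 0.0, 0.0]
ft_force: [-1.3, -1.1, -0.6]
grip_width: 0.191
grasp_force: 99.0
```

Run:
```python
from h import *
import pickle
plan([])
print(get_obs()['torque'])
T=cam('top');S=cam('side');pickle.dump((T,S),open('b.pkl','wb'))
a=cv2.resize(T['color'][170:240,280:350,::-1],None,fx=5.5,fy=5.5,interpolation=cv2.INTER_CUBIC)
b=cv2.resize(S['color'][140:210,290:360,::-1],None,fx=5.5,fy=5.5,interpolation=cv2.INTER_CUBIC)
cv2.imwrite('pics/turn3.png',np.hstack([a,b]))
```

```text
tcp [0.4407 0.104  0.1239] yaw_y 72.5 tilt 0.0 F [-1.3 -1.1 -0.6] w 0.191 g 99.0 t 12.1 j [-0.57  0.06  0.24  2.05 -0.02  1.03  0.95]
[-0.19255064  0.22156835 -0.12845152]
```

View pics/turn3.png

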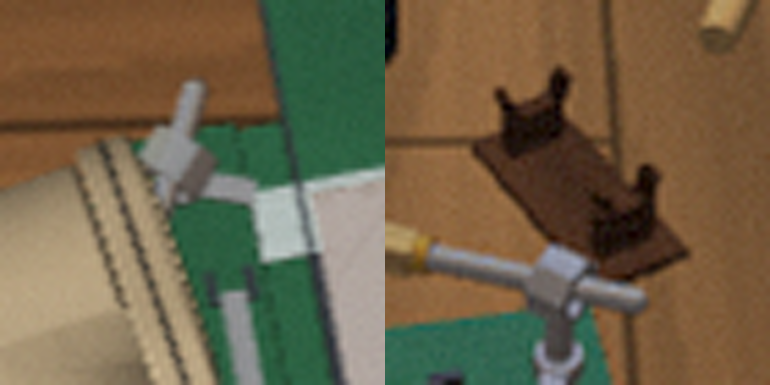

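>>> apply_moves([
  {"x":-0.6,"y":11.9,"z":0,"ax":0,"ay":0,"az":6,"gripper":1},
  {"x":-0.6,"y":11.9,"z":0,"ax":0,"ay":0,"az":6,"gripper":1},
  {"x":0,"y":0,"z":0,"ax":0,"ay":0,"az":0,"gripper":1},
])

```text
clock: 12.45
position: [0.4502, 0.1247, 0.124]
ee_rot: [0.253, 0.967, 0.0, 0.0]
ft_force: [0.1, -0.2, -0.5]
grip_width: 0.188
grasp_force: 99.0
```

Run:
```python
from h import *
import pickle
plan([])
print(get_obs()['torque'])
T=cam('top');S=cam('side');pickle.dump((T,S),open('b.pkl','wb'))
a=cv2.resize(T['color'][170:240,280:350,::-1],None,fx=5.5,fy=5.5,interpolation=cv2.INTER_CUBIC)
b=cv2.resize(S['color'][140:210,290:360,::-1],None,fx=5.5,fy=5.5,interpolation=cv2.INTER_CUBIC)
cv2.imwrite('pics/turn4.png',np.hstack([a,b]))
```

```text
tcp [0.4502 0.1247 0.124 ] yaw_y 60.7 tilt 0.1 F [ 0.1 -0.2 -0.5] w 0.188 g 99.0 t 12.4 j [-0.59  0.09  0.23  2.02 -0.02  1.04  0.71]
[ 0.07236995  0.04885904 -0.01392238]
```

View pics/turn4.png

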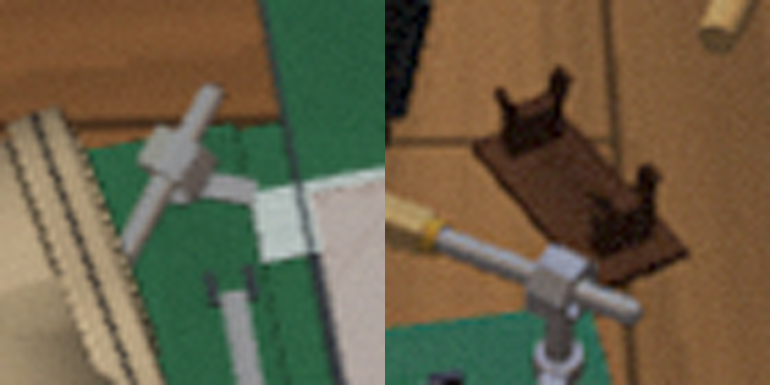

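The eye stayed slack, with its arm at (255,190). The bar sits mid-play and hasn't slipped in the grip. I'll withdraw it along its axis.

>>> apply_moves([
  {"x":8,"y":0,"z":0,"ax":0,"ay":0,"az":0,"gripper":1},
  {"x":12,"y":0,"z":0,"ax":0,"ay":0,"az":0,"gripper":1},
  {"x":12,"y":0,"z":0,"ax":0,"ay":0,"az":0,"gripper":1},
  {"x":12,"y":0,"z":0,"ax":0,"ay":0,"az":0,"gripper":1},
  {"x":12,"y":0,"z":0,"ax":0,"ay":0,"az":0,"gripper":1},
])

```text
clock: 12.97
position: [0.3996, 0.1506, 0.1237]
ee_rot: [0.251, 0.968, -0.0, -0.0]
ft_force: [-0.1, -0.4, -1.1]
grip_width: 0.186
grasp_force: 99.0
```

>>> apply_moves([
  {"x":9,"y":0,"z":0,"ax":0,"ay":0,"az":0,"gripper":1},
  {"x":0,"y":0,"z":0,"ax":0,"ay":0,"az":0,"gripper":1},
])

```text
clock: 13.13
position: [0.3913, 0.1559, 0.1237]
ee_rot: [0.251, 0.968, 0.0, -0.0]
ft_force: [0.8, -1.0, -1.6]
grip_width: 0.188
grasp_force: 99.0
```

Run:
```python
from h import *
plan([(.392,.158,.17,None,2),(.5265,.3283,.15,29.2,6),(.5265,.3283,.1,29.2,2)])
```

```text
tcp [0.3913 0.1559 0.1237] yaw_y 60.9 tilt 0.0 F [ 0.8 -1.  -1.6] w 0.188 g 99.0 t 13.1 j [-0.66 -0.01  0.17  2.12  0.    1.03  0.58]
-> wp (0.392, 0.158, 0.17, None, 2) step 23.2
{'x': 0.2, 'y': 1.1, 'z': -23.1}
  same
-> wp (0.5265, 0.3283, 0.15, 29.2, 6) step 36.3
{'x': -5.8, 'y': 35.7, 'z': 3.3, 'az': 5.29}
{'x': -2.5, 'y': 36.1, 'z': 3.3, 'az': 5.29}
{'x': 0.8, 'y': 36.2, 'z': 3.3, 'az': 5.29}
{'x': 4.2, 'y': 35.9, 'z': 3.3, 'az': 5.29}
{'x': 7.5, 'y': 35.4, 'z': 3.3, 'az': 5.29}
{'x': 10.7, 'y': 34.5, 'z': 3.3, 'az': 5.29}
-> wp (0.5265, 0.3283, 0.1, 29.2, 2) step 25.0
{'z': 25.0}
  same
```

>>> apply_moves([
  {"x":0,"y":1,"z":-23,"ax":0,"ay":0,"az":0,"gripper":1},
  {"x":0,"y":1,"z":-23,"ax":0,"ay":0,"az":0,"gripper":1},
  {"x":-5.8,"y":35.7,"z":3,"ax":0,"ay":0,"az":5.3,"gripper":1},
  {"x":-2.5,"y":36,"z":3,"ax":0,"ay":0,"az":5.3,"gripper":1},
  {"x":0.8,"y":36,"z":3,"ax":0,"ay":0,"az":5.3,"gripper":1},
])

```text
clock: 13.55
position: [0.4629, 0.2426, 0.1617]
ee_rot: [0.386, 0.923, 0.001, 0.001]
ft_force: [1.2, 0.4, -0.4]
grip_width: 0.186
grasp_force: 99.1
```

>>> apply_moves([
  {"x":4.2,"y":36,"z":3,"ax":0,"ay":0,"az":5.3,"gripper":1},
  {"x":7.5,"y":35.4,"z":3,"ax":0,"ay":0,"az":5.3,"gripper":1},
  {"x":10.7,"y":34.5,"z":3,"ax":0,"ay":0,"az":5.2,"gripper":1},
  {"x":0,"y":0,"z":25,"ax":0,"ay":0,"az":0,"gripper":1},
  {"x":0,"y":0,"z":25,"ax":0,"ay":0,"az":0,"gripper":1},
])

```text
clock: 13.97
position: [0.5306, 0.3286, 0.1015]
ee_rot: [0.506, 0.862, 0.001, 0.001]
ft_force: [-0.3, -0.8, -2.0]
grip_width: 0.186
grasp_force: 99.1
```

Run:
```python
from h import *
plan([(.5261,.3282,.07,29.2,2),(.5261,.3282,.0445,29.2,4)])
```

```text
tcp [0.5306 0.3286 0.1015] yaw_y 29.2 tilt 0.2 F [-0.3 -0.8 -2. ] w 0.186 g 99.1 t 14.0 j [-0.75  0.44  0.16  1.63 -0.08  1.07 -0.06]
-> wp (0.5261, 0.3282, 0.07, 29.2, 2) step 15.9
{'x': 0.9, 'y': -2.1, 'z': 15.8, 'ax': 0.08}
  same
-> wp (0.5261, 0.3282, 0.0445, 29.2, 4) step 6.4
{'z': 6.4}
  same
  same
  same
```

>>> apply_moves([
  {"x":1,"y":-2,"z":10,"ax":0,"ay":0,"az":0,"gripper":1},
  {"x":1,"y":-1.5,"z":10,"ax":0,"ay":0,"az":0,"gripper":1},
  {"x":0,"y":0,"z":0,"ax":0,"ay":0,"az":0,"gripper":1},
  {"x":0,"y":0,"z":0,"ax":0,"ay":0,"az":0,"gripper":1},
])

```text
clock: 14.3
position: [0.525, 0.3268, 0.0826]
ee_rot: [0.507, 0.862, 0.0, 0.0]
ft_force: [0.4, -0.2, -0.1]
grip_width: 0.187
grasp_force: 99.0
```

Run:
```python
from h import *
plan([(.5261,.3282,.06,29.2,2),(.5261,.3282,.0445,29.2,3)])
S=cam('side');T=cam('top')
# rod pixel check: grey rod vs original in top view
tc=np.array(get_obs()['position']);d=np.array([np.cos(np.radians(-60.8)),np.sin(np.radians(-60.8)),0])
for n,c in(('T',T),('S',S)):
    for L in(.07,.14):
        q=proj(c,tc+[0,0,.001]+L*d);u,v=q
        # scan perpendicular to rod image
        q2=proj(c,tc+[0,0,.001]+(L+.01)*d);g=(q2-q)/np.linalg.norm(q2-q);nn=np.array([-g[1],g[0]])
        vals=[c['color'][int(round(v+k*nn[1])),int(round(u+k*nn[0]))] for k in range(-8,9)]
        print(n,L,q.round(1),nn.round(2),[(int(x.max())-int(x.min()),int(x.mean())) for x in vals])
```

```text
tcp [0.525  0.3268 0.0826] yaw_y 29.1 tilt 0.0 F [ 0.4 -0.2 -0.1] w 0.187 g 99.0 t 14.3 j [-0.75  0.45  0.16  1.66 -0.08  1.04 -0.07]
-> wp (0.5261, 0.3282, 0.06, 29.2, 2) step 11.3
{'x': 0.3, 'y': 0.8, 'z': 11.3, 'az': -0.06}
  same
-> wp (0.5261, 0.3282, 0.0445, 29.2, 3) step 5.2
{'z': 5.2}
  same
  same
T 0.07 [236.8 199.7] [0.5  0.87] [(50, 57), (38, 45), (39, 47), (61, 64), (70, 72), (47, 51), (19, 108), (6, 139), (3, 145), (19, 122), (15, 92), (28, 39), (38, 35), (36, 30), (37, 33), (37, 39), (41, 38)]
T 0.14 [259.8 186.3] [0.5  0.87] [(77, 87), (72, 87), (74, 85), (77, 86), (51, 51), (35, 38), (20, 116), (20, 116), (2, 143), (5, 142), (15, 81), (33, 44), (37, 39), (36, 37), (35, 30), (35, 30), (39, 41)]
S 0.07 [323.  153.1] [-0.74  0.67] [(63, 78), (75, 92), (67, 95), (72, 92), (75, 91), (74, 89), (24, 119), (24, 119), (1, 149), (11, 99), (8, 77), (10, 42), (24, 14), (45, 57), (34, 36), (41, 45), (38, 45)]
S 0.14 [335.8 167.2] [-0.74  0.67] [(74, 86), (68, 100), (70, 83), (68, 93), (70, 93), (73, 92), (35, 115), (35, 115), (7, 153), (11, 109), (37, 73), (37, 73), (65, 83), (50, 47), (37, 46), (37, 43), (35, 51)]
```

>>> apply_moves([
  {"x":0.3,"y":0.8,"z":11.3,"ax":0,"ay":0,"az":0,"gripper":1},
  {"x":0.3,"y":0.8,"z":11.3,"ax":0,"ay":0,"az":0,"gripper":1},
  {"x":0,"y":0,"z":5,"ax":0,"ay":0,"az":0,"gripper":1},
  {"x":0,"y":0,"z":5,"ax":0,"ay":0,"az":0,"gripper":1},
  {"x":0,"y":0,"z":3,"ax":0,"ay":0,"az":0,"gripper":1},
])

```text
clock: 14.82
position: [0.5255, 0.328, 0.045]
ee_rot: [0.507, 0.862, -0.001, -0.0]
ft_force: [-0.1, -0.3, -1.2]
grip_width: 0.186
grasp_force: 99.0
```

>>> apply_moves([
  {"x":0,"y":0,"z":0,"ax":0,"ay":0,"az":0,"gripper":1},
  {"x":0,"y":0,"z":0,"ax":0,"ay":0,"az":0,"gripper":1},
  {"x":0,"y":0,"z":0,"ax":0,"ay":0,"az":0,"gripper":1},
])

```text
clock: 15.07
position: [0.5261, 0.3284, 0.0465]
ee_rot: [0.507, 0.862, 0.0, 0.0]
ft_force: [-0.0, -0.2, -1.5]
grip_width: 0.185
grasp_force: 99.0
```

>>> apply_moves([
  {"x":0,"y":0,"z":2.3,"ax":0,"ay":0,"az":0,"gripper":1},
  {"x":0,"y":0,"z":0,"ax":0,"ay":0,"az":0,"gripper":0.7},
  {"x":0,"y":0,"z":0,"ax":0,"ay":0,"az":0,"gripper":0.4},
  {"x":0,"y":0,"z":0,"ax":0,"ay":0,"az":0,"gripper":0.4},
  {"x":0,"y":0,"z":0,"ax":0,"ay":0,"az":0,"gripper":0.4},
])

```text
clock: 15.48
position: [0.5261, 0.3283, 0.0442]
ee_rot: [0.507, 0.862, 0.0, 0.0]
ft_force: [-0.1, -0.3, 1.1]
grip_width: 0.596
grasp_force: 0.0
```

>>> apply_moves([
  {"x":0,"y":0,"z":-20,"ax":0,"ay":0,"az":0,"gripper":0.4},
  {"x":0,"y":0,"z":-30,"ax":0,"ay":0,"az":0,"gripper":0.5},
  {"x":0,"y":0,"z":-35,"ax":0,"ay":0,"az":0,"gripper":1},
  {"x":0,"y":0,"z":-35,"ax":0,"ay":0,"az":0,"gripper":1},
])

```text
clock: 15.82
position: [0.5256, 0.328, 0.1651]
ee_rot: [0.507, 0.862, -0.0, -0.0]
ft_force: [0.4, -0.4, -0.3]
grip_width: 0.227
grasp_force: 0.0
```

Run:
```python
from h import *
g=np.array([.4505,-.0905]);c,s=np.cos(np.radians(9.2)),np.sin(np.radians(9.2))
a=g-.035*np.array([c,s])
print(a)
plan([(a[0],a[1],.16,99.2,15)])
```

```text
[ 0.41595023 -0.09609584]
tcp [0.5256 0.328  0.1651] yaw_y 29.1 tilt 0.0 F [ 0.4 -0.4 -0.3] w 0.227 g 0.0 t 15.8 j [-0.76  0.37  0.17  1.58 -0.06  1.19 -0.08]
-> wp (np.float64(0.4159502307224454), np.float64(-0.09609584156921422), 0.16, 99.2, 15) step 29.2
{'x': -21.2, 'y': -20.1, 'z': 0.4, 'az': -4.68}
{'x': -19.5, 'y': -21.8, 'z': 0.4, 'az': -4.68}
{'x': -17.6, 'y': -23.3, 'z': 0.4, 'az': -4.68}
{'x': -15.7, 'y': -24.6, 'z': 0.4, 'az': -4.68}
{'x': -13.6, 'y': -25.8, 'z': 0.4, 'az': -4.68}
{'x': -11.4, 'y': -26.9, 'z': 0.4, 'az': -4.68}
{'x': -9.2, 'y': -27.7, 'z': 0.4, 'az': -4.68}
{'x': -6.9, 'y': -28.4, 'z': 0.4, 'az': -4.68}
{'x': -4.6, 'y': -28.8, 'z': 0.4, 'az': -4.68}
{'x': -2.2, 'y': -29.1, 'z': 0.4, 'az': -4.68}
{'x': 0.2, 'y': -29.2, 'z': 0.3, 'az': -4.68}
{'x': 2.5, 'y': -29.1, 'z': 0.3, 'az': -4.68}
{'x': 4.9, 'y': -28.8, 'z': 0.3, 'az': -4.68}
{'x': 7.2, 'y': -28.3, 'z': 0.3, 'az': -4.68}
{'x': 9.5, 'y': -27.6, 'z': 0.3, 'az': -4.68}
```

>>> apply_moves([
  {"x":-21,"y":-20,"z":0,"ax":0,"ay":0,"az":-4.7,"gripper":1},
  {"x":-19.5,"y":-22,"z":0,"ax":0,"ay":0,"az":-4.7,"gripper":1},
  {"x":-17.5,"y":-23,"z":0,"ax":0,"ay":0,"az":-4.7,"gripper":1},
  {"x":-15.5,"y":-24.5,"z":0,"ax":0,"ay":0,"az":-4.7,"gripper":1},
  {"x":-13.5,"y":-26,"z":0,"ax":0,"ay":0,"az":-4.7,"gripper":1},
])

```text
clock: 16.23
position: [0.4889, 0.1861, 0.1641]
ee_rot: [0.319, 0.948, 0.0, 0.0]
ft_force: [0.3, -0.7, 0.7]
grip_width: -0.001
grasp_force: 0.0
```

>>> apply_moves([
  {"x":-11.5,"y":-27,"z":0,"ax":0,"ay":0,"az":-4.7,"gripper":1},
  {"x":-9,"y":-27.5,"z":0,"ax":0,"ay":0,"az":-4.7,"gripper":1},
  {"x":-7,"y":-28.5,"z":0,"ax":0,"ay":0,"az":-4.7,"gripper":1},
  {"x":-4.5,"y":-29,"z":0,"ax":0,"ay":0,"az":-4.7,"gripper":1},
  {"x":-2,"y":-29,"z":0,"ax":0,"ay":0,"az":-4.7,"gripper":1},
])

```text
clock: 16.65
position: [0.4524, 0.0446, 0.1642]
ee_rot: [0.119, 0.993, 0.0, 0.0]
ft_force: [1.6, -0.8, 0.0]
grip_width: 0.004
grasp_force: 0.0
```

>>> apply_moves([
  {"x":0,"y":-29,"z":0,"ax":0,"ay":0,"az":-4.7,"gripper":1},
  {"x":2.5,"y":-29,"z":0,"ax":0,"ay":0,"az":-4.7,"gripper":1},
  {"x":5,"y":-29,"z":0,"ax":0,"ay":0,"az":-4.7,"gripper":1},
  {"x":7,"y":-28,"z":0,"ax":0,"ay":0,"az":-4.7,"gripper":1},
  {"x":9.5,"y":-27.5,"z":0,"ax":0,"ay":0,"az":-4.5,"gripper":1},
])

```text
clock: 17.07
position: [0.4169, -0.0965, 0.1642]
ee_rot: [-0.084, 0.996, 0.0, 0.0]
ft_force: [0.9, -0.1, -0.1]
grip_width: 0.002
grasp_force: 0.0
```

Run:
```python
from h import *
g=np.array([.4505,-.0905]);m=np.array([np.cos(np.radians(9.2)),np.sin(np.radians(9.2))])
a=g-.035*m; b=g+.12*m
plan([(*a,.074,99.2,4),(*b,.074,99.2,12)])
T=cam('top')
# where is bar now: sample bar ends in original picture vs now
import pickle
T0=pickle.load(open('top.pkl','rb'))
d=np.abs(T['color'].astype(int)-T0['color']).sum(2)
print('rest diff',(d[170:235,195:275]>60).sum())
```

```text
tcp [ 0.4169 -0.0965  0.1642] yaw_y 99.6 tilt 0.1 F [ 0.9 -0.1 -0.1] w 0.002 g 0.0 t 17.1 j [-0.3  -0.07  0.41  2.07  0.03  1.13  1.84]
-> wp (np.float64(0.4159502307224454), np.float64(-0.09609584156921422), 0.074, 99.2, 4) step 22.5
{'x': 0.2, 'y': 0.1, 'z': 22.5, 'az': 0.1}
  same
  same
  same
-> wp (np.float64(0.5689563518087586), np.float64(-0.07131425747697981), 0.074, 99.2, 12) step 12.9
{'x': -12.9}
  same
  same
  same
  same
  same
  same
  same
  same
  same
  same
  same
rest diff 66
```

The bar region matches the first picture, so the bar is home. Now I'll open the guard by pushing its knob.

>>> apply_moves([
  {"x":0,"y":0,"z":25,"ax":0,"ay":0,"az":0,"gripper":1},
  {"x":0,"y":0,"z":25,"ax":0,"ay":0,"az":0,"gripper":1},
  {"x":0,"y":0,"z":25,"ax":0,"ay":0,"az":0,"gripper":1},
  {"x":0,"y":0,"z":14,"ax":0,"ay":0,"az":0,"gripper":1},
  {"x":-6,"y":0,"z":0,"ax":0,"ay":0,"az":0,"gripper":1},
])

```text
clock: 17.53
position: [0.4209, -0.0941, 0.0724]
ee_rot: [-0.081, 0.997, 0.0, -0.002]
ft_force: [-0.2, 0.4, 0.3]
grip_width: 0.003
grasp_force: 0.0
```

>>> apply_moves([
  {"x":-6,"y":0,"z":0,"ax":0,"ay":0,"az":0,"gripper":1},
  {"x":-6,"y":0,"z":0,"ax":0,"ay":0,"az":0,"gripper":1},
  {"x":-6,"y":0,"z":0,"ax":0,"ay":0,"az":0,"gripper":1},
  {"x":-6,"y":0,"z":0,"ax":0,"ay":0,"az":0,"gripper":1},
  {"x":-6,"y":0,"z":0,"ax":0,"ay":0,"az":0,"gripper":1},
])

```text
clock: 17.95
position: [0.4541, -0.0891, 0.0756]
ee_rot: [-0.082, 0.997, 0.0, 0.001]
ft_force: [-2.5, 0.8, 1.6]
grip_width: -0.002
grasp_force: 1.2
```

Run:
```python
from h import *
g=np.array([.4505,-.0905]);m=np.array([np.cos(np.radians(9.2)),np.sin(np.radians(9.2))])
b=g+.14*m
plan([(*b,.074,99.2,10)])
```

```text
tcp [ 0.4541 -0.0891  0.0756] yaw_y 99.4 tilt 0.1 F [-2.5  0.8  1.6] w -0.002 g 1.2 t 17.9 j [-0.29  0.15  0.42  2.08 -0.08  0.92  1.9 ]
-> wp (np.float64(0.5886990771102183), np.float64(-0.06811663372314311), 0.074, 99.2, 10) step 13.6
{'x': -13.6, 'y': -0.1, 'z': 0.2}
  same
  same
  same
  same
  same
  same
  same
  same
  same
```

>>> apply_moves([
  {"x":-13,"y":0,"z":0,"ax":0,"ay":0,"az":0,"gripper":1},
  {"x":-13,"y":0,"z":0,"ax":0,"ay":0,"az":0,"gripper":1},
  {"x":-13,"y":0,"z":0,"ax":0,"ay":0,"az":0,"gripper":1},
  {"x":-13,"y":0,"z":0,"ax":0,"ay":0,"az":0,"gripper":1},
  {"x":-13,"y":0,"z":0,"ax":0,"ay":0,"az":0,"gripper":1},
])

```text
clock: 18.37
position: [0.5184, -0.0786, 0.0754]
ee_rot: [-0.082, 0.997, 0.0, 0.0]
ft_force: [-3.0, -0.8, 2.9]
grip_width: 0.001
grasp_force: 1.5
```

>>> apply_moves([
  {"x":-13,"y":0,"z":0,"ax":0,"ay":0,"az":0,"gripper":1},
  {"x":-13,"y":0,"z":0,"ax":0,"ay":0,"az":0,"gripper":1},
  {"x":-13,"y":0,"z":0,"ax":0,"ay":0,"az":0,"gripper":1},
  {"x":-13,"y":0,"z":0,"ax":0,"ay":0,"az":0,"gripper":1},
  {"x":-8,"y":0,"z":0,"ax":0,"ay":0,"az":0,"gripper":1},
])

```text
clock: 18.78
position: [0.578, -0.0686, 0.0753]
ee_rot: [-0.082, 0.997, -0.0, 0.001]
ft_force: [-3.2, 0.1, 1.0]
grip_width: 0.0
grasp_force: 1.3
```

>>> apply_moves([
  {"x":-3,"y":0,"z":0,"ax":0,"ay":0,"az":0,"gripper":1},
  {"x":-3,"y":0,"z":0,"ax":0,"ay":0,"az":0,"gripper":1},
  {"x":-3,"y":0,"z":0,"ax":0,"ay":0,"az":0,"gripper":1},
])

```text
clock: 19.03
position: [0.5851, -0.0675, 0.075]
ee_rot: [-0.082, 0.997, 0.0, -0.0]
ft_force: [-2.0, 1.1, 1.8]
grip_width: -0.001
grasp_force: 1.1
```

>>> apply_moves([
  {"x":-3,"y":0,"z":0,"ax":0,"ay":0,"az":0,"gripper":1},
  {"x":-3,"y":0,"z":0,"ax":0,"ay":0,"az":0,"gripper":1},
  {"x":-3,"y":0,"z":0,"ax":0,"ay":0,"az":0,"gripper":1},
  {"x":-2,"y":0,"z":0,"ax":0,"ay":0,"az":0,"gripper":1},
])

```text
clock: 19.37
position: [0.5953, -0.0659, 0.0748]
ee_rot: [-0.082, 0.997, 0.0, -0.001]
ft_force: [-13.2, -0.4, 10.1]
grip_width: 0.002
grasp_force: 6.8
```

>>> apply_moves([
  {"x":-2,"y":0,"z":0,"ax":0,"ay":0,"az":0,"gripper":1},
  {"x":-1,"y":0,"z":0,"ax":0,"ay":0,"az":0,"gripper":1},
  {"x":-1,"y":0,"z":0,"ax":0,"ay":0,"az":0,"gripper":1},
])

```text
clock: 19.62
position: [0.5956, -0.066, 0.0744]
ee_rot: [-0.081, 0.997, 0.001, -0.005]
ft_force: [-29.9, -1.1, 22.2]
grip_width: -0.001
grasp_force: 14.8
```

The guard is at its rear stop. I'll back off, lift, and look at the tray.

>>> apply_moves([
  {"x":8,"y":0,"z":0,"ax":0,"ay":0,"az":0,"gripper":1},
  {"x":6,"y":0,"z":0,"ax":0,"ay":0,"az":0,"gripper":1},
  {"x":0,"y":0,"z":-35,"ax":0,"ay":0,"az":0,"gripper":0.4},
  {"x":0,"y":0,"z":-35,"ax":0,"ay":0,"az":0,"gripper":0.4},
  {"x":0,"y":-35,"z":-30,"ax":0,"ay":0,"az":0,"gripper":0.4},
])

```text
clock: 20.03
position: [0.5923, -0.0921, 0.1742]
ee_rot: [-0.086, 0.996, 0.002, 0.001]
ft_force: [2.5, 0.8, 0.3]
grip_width: 0.415
grasp_force: 0.0
```

>>> apply_moves([
  {"x":0,"y":-40,"z":0,"ax":0,"ay":0,"az":6,"gripper":0.3},
  {"x":0,"y":-40,"z":0,"ax":0,"ay":0,"az":6,"gripper":0.3},
  {"x":0,"y":-40,"z":0,"ax":0,"ay":0,"az":6,"gripper":0.3},
  {"x":0,"y":-40,"z":0,"ax":0,"ay":0,"az":6,"gripper":0.3},
  {"x":0,"y":-40,"z":0,"ax":0,"ay":0,"az":6,"gripper":0.3},
])

```text
clock: 20.45
position: [0.5827, -0.2978, 0.1721]
ee_rot: [0.181, 0.983, -0.0, 0.001]
ft_force: [1.6, 0.0, -0.3]
grip_width: 0.695
grasp_force: 0.0
```

Run:
```python
from h import *
import pickle
T=cam('top');S=cam('side');pickle.dump((T,S),open('c.pkl','wb'))
f=lambda im,x,y:cv2.resize(im[y:y+90,x:x+90,::-1],None,fx=4.4,fy=4.4,interpolation=cv2.INTER_CUBIC)
cv2.imwrite('pics/caps.png',np.hstack([f(T['color'],325,185),f(S['color'],252,225)]))
plan([])
```

```text
tcp [ 0.5785 -0.3048  0.1724] yaw_y 68.5 tilt 0.3 F [-0.9 -0.2  0.8] w 0.701 g 0.0 t 20.6 j [-0.01  0.48  0.58  1.5  -0.27  1.24  1.8 ]
```

View pics/caps.png

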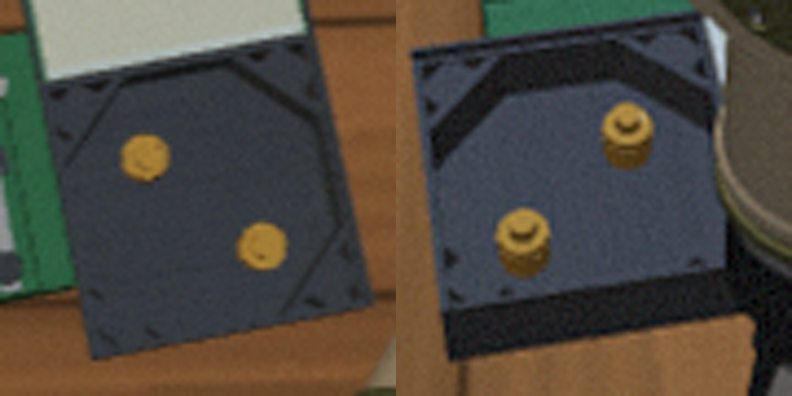

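Two caps are present, both standing: top crop (145,157) and (263,246). I'll locate them by colour centroid.

```bash
cat >> h.py <<'E'
def caps(T,lo=(330,190,410,262)):
    x0,y0,x1,y1=lo
    h=cv2.cvtColor(T['color'],cv2.COLOR_RGB2HSV)[y0:y1,x0:x1]
    m=cv2.inRange(h,(14,110,90),(32,255,255))
    n,l,st,ce=cv2.connectedComponentsWithStats(m)
    return [(at(T,ce[i][0]+x0,ce[i][1]+y0,.031).round(4),st[i].tolist()) for i in range(1,n) if st[i][4]>25]
E
python3 - <<'E'
from h import *
import pickle
T,S=pickle.load(open('c.pkl','rb'))
for c in caps(T): print(c)
plan([(.5,-.06,.15,None,8)])
E
```

```text
(array([ 0.5248, -0.1835,  0.031 ]), [68, 1, 12, 58, 256])
(array([ 0.5033, -0.0533,  0.031 ]), [23, 26, 11, 10, 88])
(array([ 0.4469, -0.123 ,  0.031 ]), [49, 46, 11, 10, 94])
(array([0.4022, 0.0065, 0.031 ]), [0, 65, 14, 7, 49])
(array([ 0.3964, -0.1684,  0.031 ]), [63, 66, 17, 6, 61])
tcp [ 0.5785 -0.3048  0.1724] yaw_y 68.5 tilt 0.3 F [-0.9 -0.2  0.8] w 0.701 g 0.0 t 20.6 j [-0.01  0.48  0.58  1.5  -0.27  1.24  1.8 ]
-> wp (0.5, -0.06, 0.15, None, 8) step 32.3
{'x': 20.3, 'y': 24.9, 'z': 2.7}
  same
  same
  same
  same
  same
  same
  same
```

Run:
```python
from h import *
plan([(.504,-.053,.12,-25,14)])
```

```text
tcp [ 0.5785 -0.3048  0.1724] yaw_y 68.5 tilt 0.3 F [-0.9 -0.2  0.8] w 0.701 g 0.0 t 20.6 j [-0.01  0.48  0.58  1.5  -0.27  1.24  1.8 ]
-> wp (0.504, -0.053, 0.12, -25, 14) step 19.1
{'x': 11.5, 'y': 14.8, 'z': 3.7, 'az': -6.18}
{'x': 9.9, 'y': 16.0, 'z': 3.7, 'az': -6.18}
{'x': 8.1, 'y': 16.9, 'z': 3.7, 'az': -6.18}
{'x': 6.2, 'y': 17.7, 'z': 3.7, 'az': -6.18}
{'x': 4.3, 'y': 18.3, 'z': 3.7, 'az': -6.18}
{'x': 2.3, 'y': 18.6, 'z': 3.7, 'az': -6.18}
{'x': 0.3, 'y': 18.8, 'z': 3.7, 'az': -6.18}
{'x': -1.7, 'y': 18.7, 'z': 3.7, 'az': -6.18}
{'x': -3.7, 'y': 18.4, 'z': 3.7, 'az': -6.18}
{'x': -5.7, 'y': 17.9, 'z': 3.7, 'az': -6.18}
{'x': -7.6, 'y': 17.2, 'z': 3.7, 'az': -6.18}
{'x': -9.4, 'y': 16.3, 'z': 3.7, 'az': -6.18}
{'x': -11.1, 'y': 15.1, 'z': 3.7, 'az': -6.18}
{'x': -12.6, 'y': 13.9, 'z': 3.7, 'az': -6.18}
```

>>> apply_moves([
  {"x":20,"y":0,"z":2,"ax":0,"ay":0,"az":6.7,"gripper":0.4},
  {"x":20,"y":0,"z":2,"ax":0,"ay":0,"az":6.7,"gripper":0.4},
  {"x":20,"y":0,"z":2,"ax":0,"ay":0,"az":6.7,"gripper":0.4},
  {"x":20,"y":0,"z":2,"ax":0,"ay":0,"az":6.7,"gripper":0.4},
  {"x":20,"y":0,"z":2,"ax":0,"ay":0,"az":6.7,"gripper":0.4},
])

```text
clock: 20.97
position: [0.4996, -0.2409, 0.1618]
ee_rot: [0.458, 0.889, 0.0, 0.0]
ft_force: [1.5, 0.3, -0.4]
grip_width: 0.601
grasp_force: 0.0
```

>>> apply_moves([
  {"x":15,"y":0,"z":2,"ax":0,"ay":0,"az":6.7,"gripper":0.4},
  {"x":15,"y":0,"z":2,"ax":0,"ay":0,"az":6.7,"gripper":0.4},
  {"x":15,"y":0,"z":2,"ax":0,"ay":0,"az":6.7,"gripper":0.4},
  {"x":15,"y":0,"z":2,"ax":0,"ay":0,"az":6.7,"gripper":0.4},
  {"x":0,"y":0,"z":0,"ax":0,"ay":0,"az":6.7,"gripper":0.4},
])

```text
clock: 21.38
position: [0.4744, -0.1845, 0.1536]
ee_rot: [0.693, 0.721, 0.001, -0.0]
ft_force: [0.5, 0.3, 0.3]
grip_width: 0.601
grasp_force: 0.0
```

Run:
```python
from h import *
plan([(.504,-.053,.12,-25,4)])
```

```text
tcp [ 0.4744 -0.1845  0.1536] yaw_y 2.2 tilt 0.1 F [0.5 0.3 0.3] w 0.601 g 0.0 t 21.4 j [-0.42  0.17  0.78  1.91 -0.14  1.11  0.45]
-> wp (0.504, -0.053, 0.12, -25, 4) step 34.7
{'x': 32.6, 'y': 8.7, 'z': 8.5, 'az': 6.8}
{'x': 33.4, 'y': 4.7, 'z': 8.5, 'az': 6.8}
{'x': 33.7, 'y': 0.8, 'z': 8.4, 'az': 6.8}
{'x': 33.5, 'y': -3.2, 'z': 8.4, 'az': 6.8}
```

>>> apply_moves([
  {"x":32.6,"y":8.7,"z":5,"ax":0,"ay":0,"az":6.8,"gripper":0.4},
  {"x":33.4,"y":4.7,"z":5,"ax":0,"ay":0,"az":6.8,"gripper":0.4},
  {"x":33.7,"y":0.8,"z":10,"ax":0,"ay":0,"az":6.8,"gripper":0.4},
  {"x":33.5,"y":-3.2,"z":13,"ax":0,"ay":0,"az":6.8,"gripper":0.4},
  {"x":0,"y":0,"z":15,"ax":0,"ay":0,"az":0,"gripper":0.4},
])

```text
clock: 21.8
position: [0.5052, -0.0497, 0.1062]
ee_rot: [0.842, 0.54, 0.002, -0.0]
ft_force: [-0.5, 0.9, -0.5]
grip_width: 0.6
grasp_force: 0.0
```

>>> apply_moves([
  {"x":0,"y":0,"z":0,"ax":0,"ay":0,"az":0,"gripper":0.4},
  {"x":0,"y":0,"z":0,"ax":0,"ay":0,"az":0,"gripper":0.4},
])

```text
clock: 21.97
position: [0.5028, -0.0576, 0.1062]
ee_rot: [0.841, 0.541, -0.0, 0.0]
ft_force: [-0.3, -1.0, -0.6]
grip_width: 0.602
grasp_force: 0.0
```

Run:
```python
from h import *
plan([(.504,-.053,.022,-25,5)])
S=cam('side')
for c in caps(S,(255,225,345,320)): print(c[1])
print(proj(S,(.504,-.053,.02)),proj(S,(.4475,-.1235,.02)))
```

```text
tcp [ 0.5028 -0.0576  0.1062] yaw_y -24.4 tilt 0.0 F [-0.3 -1.  -0.6] w 0.602 g 0.0 t 22.0 j [-0.63  0.23  0.73  1.96 -0.18  1.01 -0.24]
-> wp (0.504, -0.053, 0.022, -25, 5) step 16.9
{'x': 0.9, 'y': -0.2, 'z': 16.8, 'az': 0.11}
  same
  same
  same
  same
[0, 0, 16, 11, 142]
[0, 22, 11, 73, 386]
[44, 24, 11, 11, 84]
[20, 48, 12, 12, 99]
[87, 69, 3, 24, 50]
[13, 70, 74, 25, 1311]
[304.3993157 255.8353056] [280.89033637 280.2055777 ]
```

>>> apply_moves([
  {"x":2.5,"y":0,"z":17,"ax":0,"ay":0,"az":0,"gripper":0.4},
  {"x":2,"y":0,"z":17,"ax":0,"ay":0,"az":0,"gripper":0.4},
  {"x":0,"y":0,"z":17,"ax":0,"ay":0,"az":0,"gripper":0.4},
  {"x":0,"y":0,"z":17,"ax":0,"ay":0,"az":0,"gripper":0.4},
  {"x":0,"y":0,"z":14,"ax":0,"ay":0,"az":0,"gripper":0.4},
])

```text
clock: 22.43
position: [0.5054, -0.0545, 0.0244]
ee_rot: [0.841, 0.54, 0.001, 0.0]
ft_force: [-0.2, -0.2, 0.9]
grip_width: 0.597
grasp_force: 0.0
```

>>> apply_moves([
  {"x":0,"y":0,"z":0,"ax":0,"ay":0,"az":0,"gripper":0.4},
  {"x":0,"y":0,"z":0,"ax":0,"ay":0,"az":0,"gripper":1},
  {"x":0,"y":0,"z":0,"ax":0,"ay":0,"az":0,"gripper":1},
  {"x":0,"y":0,"z":0,"ax":0,"ay":0,"az":0,"gripper":1},
  {"x":0,"y":0,"z":0,"ax":0,"ay":0,"az":0,"gripper":1},
], newtons=50)

```text
clock: 22.85
position: [0.5058, -0.0539, 0.0259]
ee_rot: [0.841, 0.541, 0.001, 0.001]
ft_force: [-2.6, -2.7, 7.3]
grip_width: 0.31
grasp_force: 48.9
```

Run:
```python
from h import *
plan([(.504,-.053,.14,None,4),(.538,-.365,.14,None,9),(.538,-.365,.055,None,3)])
```

```text
tcp [ 0.5058 -0.0539  0.0259] yaw_y -24.5 tilt 0.1 F [-2.6 -2.7  7.3] w 0.31 g 48.9 t 22.9 j [-0.57  0.38  0.67  2.01 -0.31  0.85 -0.15]
-> wp (0.504, -0.053, 0.14, None, 4) step 28.5
{'y': -0.4, 'z': -28.5}
  same
  same
  same
-> wp (0.538, -0.365, 0.14, None, 9) step 34.9
{'x': -30.0, 'y': 17.8}
  same
  same
  same
  same
  same
  same
  same
  same
-> wp (0.538, -0.365, 0.055, None, 3) step 28.3
{'y': -0.1, 'z': 28.3}
  same
  same
```

>>> apply_moves([
  {"x":0,"y":0,"z":-15,"ax":0,"ay":0,"az":0,"gripper":1},
  {"x":0,"y":0,"z":-28,"ax":0,"ay":0,"az":0,"gripper":1},
  {"x":0,"y":0,"z":-35,"ax":0,"ay":0,"az":0,"gripper":1},
  {"x":0,"y":0,"z":-30,"ax":0,"ay":0,"az":0,"gripper":1},
  {"x":0,"y":0,"z":0,"ax":0,"ay":0,"az":0,"gripper":1},
])

```text
clock: 23.27
position: [0.5082, -0.0539, 0.1385]
ee_rot: [0.841, 0.54, 0.004, 0.002]
ft_force: [0.4, 0.9, -1.6]
grip_width: 0.306
grasp_force: 49.4
```

Run:
```python
from h import *
plan([(.565,-.362,.13,-25,9),(.565,-.362,.032,None,4)])
```

```text
tcp [ 0.5082 -0.0539  0.1385] yaw_y -24.6 tilt 0.5 F [ 0.4  0.9 -1.6] w 0.306 g 49.4 t 23.3 j [-0.66  0.19  0.75  1.93 -0.15  1.07 -0.27]
-> wp (0.565, -0.362, 0.13, -25, 9) step 34.8
{'x': -28.5, 'y': 20.0, 'z': 0.9, 'ax': 0.05, 'az': 0.05}
  same
  same
  same
{'x': -28.4, 'y': 20.1, 'z': 0.9, 'ax': 0.05, 'az': 0.05}
  same
  same
  same
{'x': -28.4, 'y': 20.2, 'z': 0.9, 'ax': 0.05, 'az': 0.05}
-> wp (0.565, -0.362, 0.032, None, 4) step 24.5
{'z': 24.5}
  same
  same
  same
```

>>> apply_moves([
  {"x":-28.5,"y":20,"z":0,"ax":0,"ay":0,"az":0,"gripper":1},
  {"x":-28.5,"y":20,"z":0,"ax":0,"ay":0,"az":0,"gripper":1},
  {"x":-28.5,"y":20,"z":0,"ax":0,"ay":0,"az":0,"gripper":1},
  {"x":-28.5,"y":20,"z":0,"ax":0,"ay":0,"az":0,"gripper":1},
  {"x":-28.5,"y":20,"z":0,"ax":0,"ay":0,"az":0,"gripper":1},
])

```text
clock: 23.68
position: [0.5371, -0.2259, 0.1329]
ee_rot: [0.841, 0.541, 0.001, 0.0]
ft_force: [1.2, 0.1, -0.9]
grip_width: 0.305
grasp_force: 49.5
```

>>> apply_moves([
  {"x":-28.5,"y":20,"z":0,"ax":0,"ay":0,"az":0,"gripper":1},
  {"x":-28.5,"y":20,"z":0,"ax":0,"ay":0,"az":0,"gripper":1},
  {"x":-28.5,"y":20,"z":0,"ax":0,"ay":0,"az":0,"gripper":1},
  {"x":-28.5,"y":20,"z":0,"ax":0,"ay":0,"az":0,"gripper":1},
  {"x":0,"y":0,"z":20,"ax":0,"ay":0,"az":0,"gripper":1},
])

```text
clock: 24.1
position: [0.5619, -0.3706, 0.1163]
ee_rot: [0.843, 0.538, 0.0, 0.005]
ft_force: [-0.6, -2.0, -0.2]
grip_width: 0.307
grasp_force: 49.6
```

Run:
```python
from h import *
plan([(.565,-.362,.032,-25,4)])
```

```text
tcp [ 0.5619 -0.3706  0.1163] yaw_y -24.9 tilt 0.5 F [-0.6 -2.  -0.2] w 0.307 g 49.6 t 24.1 j [-0.01  0.62  0.75  1.51 -0.44  1.18  0.38]
-> wp (0.565, -0.362, 0.032, -25, 4) step 21.2
{'x': 2.4, 'y': -0.4, 'z': 21.1, 'ax': 0.11, 'ay': 0.07}
{'x': 2.3, 'y': -0.3, 'z': 21.1, 'ax': 0.11, 'ay': 0.07}
  same
{'x': 2.3, 'y': -0.2, 'z': 21.1, 'ax': 0.11, 'ay': 0.07}
```

>>> apply_moves([
  {"x":2.5,"y":0,"z":20,"ax":0,"ay":0,"az":0,"gripper":1},
  {"x":2.5,"y":0,"z":20,"ax":0,"ay":0,"az":0,"gripper":1},
  {"x":0,"y":0,"z":20,"ax":0,"ay":0,"az":0,"gripper":1},
  {"x":0,"y":0,"z":16,"ax":0,"ay":0,"az":0,"gripper":1},
  {"x":0,"y":0,"z":4,"ax":0,"ay":0,"az":0,"gripper":1},
])

```text
clock: 24.52
position: [0.5633, -0.3557, 0.0298]
ee_rot: [0.841, 0.541, -0.001, -0.001]
ft_force: [-0.4, 0.7, -0.9]
grip_width: 0.302
grasp_force: 49.6
```

>>> apply_moves([
  {"x":0,"y":0,"z":0,"ax":0,"ay":0,"az":0,"gripper":1},
  {"x":0,"y":0,"z":0,"ax":0,"ay":0,"az":0,"gripper":0.6},
  {"x":0,"y":0,"z":0,"ax":0,"ay":0,"az":0,"gripper":0.4},
  {"x":0,"y":0,"z":0,"ax":0,"ay":0,"az":0,"gripper":0.4},
  {"x":0,"y":0,"z":0,"ax":0,"ay":0,"az":0,"gripper":0.4},
])

```text
clock: 24.93
position: [0.5649, -0.3569, 0.0334]
ee_rot: [0.841, 0.541, 0.001, 0.001]
ft_force: [-0.3, 0.2, -0.3]
grip_width: 0.599
grasp_force: 0.0
```

>>> apply_moves([
  {"x":0,"y":0,"z":-20,"ax":0,"ay":0,"az":0,"gripper":0.4},
  {"x":0,"y":0,"z":-35,"ax":0,"ay":0,"az":0,"gripper":0.4},
  {"x":0,"y":0,"z":-35,"ax":0,"ay":0,"az":0,"gripper":0.4},
  {"x":0,"y":0,"z":0,"ax":0,"ay":0,"az":0,"gripper":0.4},
])

```text
clock: 25.27
position: [0.5668, -0.3593, 0.13]
ee_rot: [0.841, 0.541, 0.002, 0.004]
ft_force: [0.1, -1.4, 0.1]
grip_width: 0.601
grasp_force: 0.0
```

Run:
```python
from h import *
T=cam('top');print('tray');[print(c) for c in caps(T)]
print('tote');[print(c) for c in caps(T,(452,170,520,242))]
plan([(.4475,-.1235,.11,-25,8)])
```

```text
tray
(array([ 0.5343, -0.1834,  0.031 ]), [67, 1, 13, 43, 243])
(array([ 0.4469, -0.123 ,  0.031 ]), [49, 46, 11, 10, 94])
(array([0.4026, 0.0051, 0.031 ]), [3, 65, 11, 7, 41])
(array([ 0.398 , -0.1684,  0.031 ]), [62, 65, 18, 7, 49])
tote
(array([ 0.5666, -0.3492,  0.031 ]), [10, 21, 9, 10, 52])
(array([ 0.455 , -0.4717,  0.031 ]), [54, 54, 14, 18, 75])
tcp [ 0.5661 -0.3583  0.1268] yaw_y -24.5 tilt 0.4 F [-0.   0.4 -1.4] w 0.604 g 0.0 t 25.3 j [-0.03  0.61  0.76  1.51 -0.43  1.19  0.37]
-> wp (0.4475, -0.1235, 0.11, -25, 8) step 32.9
{'x': 20.6, 'y': -25.7, 'z': 1.9, 'ax': 0.05, 'az': 0.06}
{'x': 20.5, 'y': -25.7, 'z': 1.9, 'ax': 0.05, 'az': 0.06}
{'x': 20.5, 'y': -25.7, 'z': 2.0, 'ax': 0.05, 'az': 0.06}
  same
{'x': 20.4, 'y': -25.8, 'z': 2.0, 'ax': 0.05, 'az': 0.06}
  same
{'x': 20.4, 'y': -25.8, 'z': 2.1, 'ax': 0.05, 'az': 0.06}
  same
```

>>> apply_moves([
  {"x":20.5,"y":-25.7,"z":0,"ax":0,"ay":0,"az":0,"gripper":0.4},
  {"x":20.5,"y":-25.7,"z":0,"ax":0,"ay":0,"az":0,"gripper":0.4},
  {"x":20.5,"y":-25.7,"z":0,"ax":0,"ay":0,"az":0,"gripper":0.4},
  {"x":20.5,"y":-25.7,"z":0,"ax":0,"ay":0,"az":0,"gripper":0.4},
  {"x":20.5,"y":-25.7,"z":0,"ax":0,"ay":0,"az":0,"gripper":0.4},
])

```text
clock: 25.73
position: [0.4888, -0.2086, 0.1215]
ee_rot: [0.841, 0.541, -0.0, -0.0]
ft_force: [1.2, 0.5, 1.0]
grip_width: 0.6
grasp_force: 0.0
```

>>> apply_moves([
  {"x":20.5,"y":-25.7,"z":0,"ax":0,"ay":0,"az":0,"gripper":0.4},
  {"x":20.5,"y":-25.7,"z":0,"ax":0,"ay":0,"az":0,"gripper":0.4},
  {"x":20.5,"y":-25.7,"z":10,"ax":0,"ay":0,"az":0,"gripper":0.4},
  {"x":0,"y":0,"z":10,"ax":0,"ay":0,"az":0,"gripper":0.4},
  {"x":0,"y":0,"z":0,"ax":0,"ay":0,"az":0,"gripper":0.4},
])

```text
clock: 26.15
position: [0.444, -0.1198, 0.1008]
ee_rot: [0.84, 0.542, -0.0, -0.001]
ft_force: [-0.6, -0.1, 0.5]
grip_width: 0.602
grasp_force: 0.0
```

Run:
```python
from h import *
S=cam('side');[print(c[1]) for c in caps(S,(255,225,345,320))]
plan([(.448,-.1235,.022,-25,5)])
```

```text
[0, 21, 11, 74, 381]
[20, 48, 12, 11, 98]
[87, 69, 3, 26, 52]
[13, 70, 74, 25, 1323]
tcp [ 0.4447 -0.1216  0.1017] yaw_y -24.4 tilt 0.1 F [ 0.  -0.   0.3] w 0.6 g 0.0 t 26.2 j [-0.6   0.12  0.83  2.08 -0.11  0.98 -0.15]
-> wp (0.448, -0.1235, 0.022, -25, 5) step 16.0
{'x': -0.1, 'y': 0.8, 'z': 15.9, 'az': 0.11}
  same
  same
  same
  same
```

>>> apply_moves([
  {"x":0,"y":2,"z":16,"ax":0,"ay":0,"az":0,"gripper":0.4},
  {"x":0,"y":2,"z":16,"ax":0,"ay":0,"az":0,"gripper":0.4},
  {"x":0,"y":0,"z":16,"ax":0,"ay":0,"az":0,"gripper":0.4},
  {"x":0,"y":0,"z":16,"ax":0,"ay":0,"az":0,"gripper":0.4},
  {"x":0,"y":0,"z":14,"ax":0,"ay":0,"az":0,"gripper":0.4},
])

```text
clock: 26.62
position: [0.4494, -0.1254, 0.0236]
ee_rot: [0.842, 0.54, -0.0, 0.001]
ft_force: [-0.4, -0.1, 0.7]
grip_width: 0.598
grasp_force: 0.0
```

>>> apply_moves([
  {"x":0,"y":0,"z":0,"ax":0,"ay":0,"az":0,"gripper":0.4},
  {"x":0,"y":0,"z":0,"ax":0,"ay":0,"az":0,"gripper":1},
  {"x":0,"y":0,"z":0,"ax":0,"ay":0,"az":0,"gripper":1},
  {"x":0,"y":0,"z":0,"ax":0,"ay":0,"az":0,"gripper":1},
  {"x":0,"y":0,"z":0,"ax":0,"ay":0,"az":0,"gripper":1},
])

```text
clock: 27.03
position: [0.4497, -0.1245, 0.0253]
ee_rot: [0.841, 0.541, 0.001, 0.001]
ft_force: [-2.4, -3.0, 6.7]
grip_width: 0.306
grasp_force: 49.4
```

>>> apply_moves([
  {"x":0,"y":0,"z":-15,"ax":0,"ay":0,"az":0,"gripper":1},
  {"x":0,"y":0,"z":-28,"ax":0,"ay":0,"az":0,"gripper":1},
  {"x":0,"y":0,"z":-35,"ax":0,"ay":0,"az":0,"gripper":1},
  {"x":0,"y":0,"z":-28,"ax":0,"ay":0,"az":0,"gripper":1},
  {"x":0,"y":0,"z":0,"ax":0,"ay":0,"az":0,"gripper":1},
])

```text
clock: 27.45
position: [0.4518, -0.1245, 0.1354]
ee_rot: [0.841, 0.541, 0.004, 0.002]
ft_force: [1.5, -0.5, -0.1]
grip_width: 0.305
grasp_force: 49.4
```

Run:
```python
from h import *
plan([(.506,-.408,.13,-25,8),(.506,-.408,.032,-25,4)])
```

```text
tcp [ 0.4518 -0.1245  0.1354] yaw_y -24.6 tilt 0.5 F [ 1.5 -0.5 -0.1] w 0.305 g 49.4 t 27.4 j [-0.64  0.07  0.85  2.03 -0.07  1.05 -0.18]
-> wp (0.506, -0.408, 0.13, -25, 8) step 36.1
{'x': -29.4, 'y': 20.9, 'z': 0.7, 'ax': 0.05, 'az': 0.06}
  same
  same
{'x': -29.4, 'y': 21.0, 'z': 0.7, 'ax': 0.05, 'az': 0.06}
{'x': -29.3, 'y': 21.0, 'z': 0.7, 'ax': 0.05, 'az': 0.06}
  same
{'x': -29.3, 'y': 21.1, 'z': 0.7, 'ax': 0.05, 'az': 0.06}
  same
-> wp (0.506, -0.408, 0.032, -25, 4) step 24.5
{'z': 24.5}
  same
  same
  same
```

>>> apply_moves([
  {"x":-29.4,"y":21,"z":0,"ax":0,"ay":0,"az":0,"gripper":1},
  {"x":-29.4,"y":21,"z":0,"ax":0,"ay":0,"az":0,"gripper":1},
  {"x":-29.4,"y":21,"z":0,"ax":0,"ay":0,"az":0,"gripper":1},
  {"x":-29.4,"y":21,"z":0,"ax":0,"ay":0,"az":0,"gripper":1},
  {"x":-29.4,"y":21,"z":0,"ax":0,"ay":0,"az":0,"gripper":1},
])

```text
clock: 27.87
position: [0.4839, -0.3023, 0.1298]
ee_rot: [0.841, 0.541, 0.0, -0.0]
ft_force: [1.7, 0.4, 0.3]
grip_width: 0.303
grasp_force: 49.4
```

>>> apply_moves([
  {"x":-29.4,"y":21,"z":0,"ax":0,"ay":0,"az":0,"gripper":1},
  {"x":-29.4,"y":21,"z":0,"ax":0,"ay":0,"az":0,"gripper":1},
  {"x":-27,"y":19,"z":0,"ax":0,"ay":0,"az":0,"gripper":1},
  {"x":0,"y":0,"z":20,"ax":0,"ay":0,"az":0,"gripper":1},
  {"x":0,"y":0,"z":0,"ax":0,"ay":0,"az":0,"gripper":1},
])

```text
clock: 28.28
position: [0.5015, -0.4058, 0.1069]
ee_rot: [0.842, 0.54, -0.001, -0.001]
ft_force: [-0.4, 1.4, -1.9]
grip_width: 0.307
grasp_force: 49.6
```

Run:
```python
from h import *
plan([(.506,-.408,.032,-25,4)])
```

```text
tcp [ 0.5015 -0.4058  0.1069] yaw_y -24.7 tilt 0.2 F [-0.4  1.4 -1.9] w 0.307 g 49.6 t 28.3 j [ 0.02  0.61  0.82  1.59 -0.47  1.16  0.51]
-> wp (0.506, -0.408, 0.032, -25, 4) step 18.8
{'y': 1.3, 'z': 18.7, 'ax': -0.05, 'az': 0.08}
  same
  same
  same
```

>>> apply_moves([
  {"x":0,"y":2.5,"z":18,"ax":0,"ay":0,"az":0,"gripper":1},
  {"x":0,"y":2,"z":20,"ax":0,"ay":0,"az":0,"gripper":1},
  {"x":0,"y":0,"z":20,"ax":0,"ay":0,"az":0,"gripper":1},
  {"x":0,"y":0,"z":15,"ax":0,"ay":0,"az":0,"gripper":1},
  {"x":0,"y":0,"z":0,"ax":0,"ay":0,"az":0,"gripper":1},
])

```text
clock: 28.7
position: [0.5066, -0.404, 0.0343]
ee_rot: [0.841, 0.541, -0.001, -0.002]
ft_force: [-0.1, 0.3, -0.1]
grip_width: 0.307
grasp_force: 49.6
```

>>> apply_moves([
  {"x":0,"y":0,"z":0,"ax":0,"ay":0,"az":0,"gripper":1},
  {"x":0,"y":0,"z":0,"ax":0,"ay":0,"az":0,"gripper":0.6},
  {"x":0,"y":0,"z":0,"ax":0,"ay":0,"az":0,"gripper":0.4},
  {"x":0,"y":0,"z":0,"ax":0,"ay":0,"az":0,"gripper":0.4},
  {"x":0,"y":0,"z":0,"ax":0,"ay":0,"az":0,"gripper":0.4},
])

```text
clock: 29.12
position: [0.5079, -0.4066, 0.0382]
ee_rot: [0.841, 0.541, 0.0, 0.001]
ft_force: [-0.4, 0.1, 1.7]
grip_width: 0.601
grasp_force: 0.0
```

>>> apply_moves([
  {"x":0,"y":0,"z":-20,"ax":0,"ay":0,"az":0,"gripper":0.4},
  {"x":0,"y":0,"z":-35,"ax":0,"ay":0,"az":0,"gripper":0.4},
  {"x":0,"y":0,"z":-35,"ax":0,"ay":0,"az":0,"gripper":1},
  {"x":0,"y":0,"z":-35,"ax":0,"ay":0,"az":0,"gripper":1},
  {"x":0,"y":0,"z":-10,"ax":0,"ay":0,"az":0,"gripper":1},
])

```text
clock: 29.53
position: [0.5087, -0.4083, 0.1783]
ee_rot: [0.841, 0.541, 0.001, 0.003]
ft_force: [0.8, -1.2, 0.6]
grip_width: 0.178
grasp_force: 0.0
```

Run:
```python
from h import *
T=cam('top');print('tray');[print(c) for c in caps(T)]
print('tote');[print(c) for c in caps(T,(452,170,520,242))]
g=np.array([.4505,-.0905]);m=np.array([np.cos(np.radians(9.2)),np.sin(np.radians(9.2))])
a=g+.207*m
plan([(*a,.17,9.2,12)])
```

```text
tray
(array([ 0.529 , -0.1833,  0.031 ]), [67, 1, 13, 49, 269])
(array([0.4025, 0.0076, 0.031 ]), [0, 65, 14, 7, 56])
(array([ 0.3962, -0.1577,  0.031 ]), [51, 65, 29, 7, 77])
tote
(array([ 0.6337, -0.3359,  0.031 ]), [0, 0, 14, 3, 28])
(array([ 0.6118, -0.4847,  0.031 ]), [56, 0, 12, 16, 104])
(array([ 0.5632, -0.3547,  0.031 ]), [10, 21, 12, 11, 105])
(array([ 0.4641, -0.3232,  0.031 ]), [0, 39, 26, 33, 118])
(array([ 0.5071, -0.403 ,  0.031 ]), [29, 41, 13, 11, 110])
tcp [ 0.5089 -0.4082  0.178 ] yaw_y -24.5 tilt 0.4 F [-0.2  0.1  1.1] w 0.097 g 0.0 t 29.6 j [-0.    0.55  0.86  1.51 -0.43  1.27  0.48]
-> wp (np.float64(0.6548372068701085), np.float64(-0.057404594147790186), 0.17, 9.2, 12) step 31.7
{'x': 31.6, 'y': -1.1, 'z': 0.6, 'az': -2.81}
{'x': 31.7, 'y': 0.5, 'z': 0.6, 'az': -2.81}
{'x': 31.6, 'y': 2.0, 'z': 0.6, 'az': -2.81}
{'x': 31.5, 'y': 3.6, 'z': 0.7, 'az': -2.81}
{'x': 31.3, 'y': 5.1, 'z': 0.7, 'az': -2.81}
{'x': 31.0, 'y': 6.6, 'z': 0.7, 'az': -2.81}
{'x': 30.6, 'y': 8.2, 'z': 0.7, 'az': -2.81}
{'x': 30.2, 'y': 9.6, 'z': 0.7, 'az': -2.81}
{'x': 29.7, 'y': 11.1, 'z': 0.7, 'az': -2.81}
{'x': 29.1, 'y': 12.6, 'z': 0.7, 'az': -2.81}
{'x': 28.4, 'y': 14.0, 'z': 0.7, 'az': -2.81}
{'x': 27.7, 'y': 15.3, 'z': 0.7, 'az': -2.81}
```

Both caps are in the tote, at (0.563,-0.355) and (0.507,-0.403), and the tray is empty. Next I'll shut the guard.

>>> apply_moves([
  {"x":31.6,"y":-1,"z":0,"ax":0,"ay":0,"az":-2.8,"gripper":1},
  {"x":31.6,"y":0.5,"z":0,"ax":0,"ay":0,"az":-2.8,"gripper":1},
  {"x":31.6,"y":2,"z":0,"ax":0,"ay":0,"az":-2.8,"gripper":1},
  {"x":31.5,"y":3.6,"z":0,"ax":0,"ay":0,"az":-2.8,"gripper":1},
  {"x":31.3,"y":5,"z":0,"ax":0,"ay":0,"az":-2.8,"gripper":1},
])

```text
clock: 30.0
position: [0.5685, -0.2586, 0.1719]
ee_rot: [0.768, 0.64, 0.0, -0.0]
ft_force: [0.8, 0.4, 0.2]
grip_width: 0.0
grasp_force: 0.0
```

>>> apply_moves([
  {"x":31,"y":6.6,"z":0,"ax":0,"ay":0,"az":-2.8,"gripper":1},
  {"x":30.6,"y":8.2,"z":0,"ax":0,"ay":0,"az":-2.8,"gripper":1},
  {"x":30.2,"y":9.6,"z":0,"ax":0,"ay":0,"az":-2.8,"gripper":1},
  {"x":29.7,"y":11,"z":0,"ax":0,"ay":0,"az":-2.8,"gripper":1},
  {"x":29,"y":12.6,"z":0,"ax":0,"ay":0,"az":-2.8,"gripper":1},
])

```text
clock: 30.42
position: [0.6294, -0.1124, 0.1719]
ee_rot: [0.684, 0.729, 0.0, -0.0]
ft_force: [0.6, -0.0, -0.1]
grip_width: 0.001
grasp_force: 0.0
```

>>> apply_moves([
  {"x":28.4,"y":14,"z":0,"ax":0,"ay":0,"az":-2.8,"gripper":1},
  {"x":27.7,"y":15.3,"z":0,"ax":0,"ay":0,"az":-2.8,"gripper":1},
  {"x":0,"y":0,"z":0,"ax":0,"ay":0,"az":0,"gripper":1},
  {"x":0,"y":0,"z":0,"ax":0,"ay":0,"az":0,"gripper":1},
])

```text
clock: 30.75
position: [0.6538, -0.053, 0.1714]
ee_rot: [0.647, 0.762, -0.0, -0.001]
ft_force: [-1.0, -1.3, -0.7]
grip_width: 0.001
grasp_force: 0.0
```

Run:
```python
from h import *
g=np.array([.4505,-.0905]);m=np.array([np.cos(np.radians(9.2)),np.sin(np.radians(9.2))])
a=g+.207*m;b=g+.03*m
plan([(*a,.075,9.2,5),(*b,.075,9.2,15)])
```

```text
tcp [ 0.6538 -0.053   0.1714] yaw_y 9.3 tilt 0.1 F [-1.  -1.3 -0.7] w 0.001 g 0.0 t 30.8 j [-0.47  0.51  0.67  1.49 -0.33  1.25  0.4 ]
-> wp (np.float64(0.6548372068701085), np.float64(-0.057404594147790186), 0.075, 9.2, 5) step 19.3
{'x': -0.9, 'y': 0.1, 'z': 19.3}
  same
  same
  same
  same
-> wp (np.float64(0.4801140879521896), np.float64(-0.08570356436924495), 0.075, 9.2, 15) step 11.8
{'y': -11.8}
  same
  same
  same
  same
  same
  same
  same
  same
  same
  same
  same
  same
  same
  same
```

>>> apply_moves([
  {"x":-2.5,"y":3,"z":20,"ax":0,"ay":0,"az":0,"gripper":1},
  {"x":-2,"y":1,"z":20,"ax":0,"ay":0,"az":0,"gripper":1},
  {"x":0,"y":0,"z":20,"ax":0,"ay":0,"az":0,"gripper":1},
  {"x":0,"y":0,"z":20,"ax":0,"ay":0,"az":0,"gripper":1},
  {"x":0,"y":0,"z":14,"ax":0,"ay":0,"az":0,"gripper":1},
])

```text
clock: 31.17
position: [0.6569, -0.061, 0.0763]
ee_rot: [0.65, 0.76, -0.001, -0.001]
ft_force: [-0.1, -0.2, 0.1]
grip_width: 0.0
grasp_force: 0.0
```

>>> apply_moves([
  {"x":0,"y":-6,"z":0,"ax":0,"ay":0,"az":0,"gripper":1},
  {"x":0,"y":-6,"z":0,"ax":0,"ay":0,"az":0,"gripper":1},
  {"x":0,"y":-6,"z":0,"ax":0,"ay":0,"az":0,"gripper":1},
  {"x":0,"y":-10,"z":0,"ax":0,"ay":0,"az":0,"gripper":1},
  {"x":0,"y":-12,"z":0,"ax":0,"ay":0,"az":0,"gripper":1},
])

```text
clock: 31.58
position: [0.6196, -0.0661, 0.0801]
ee_rot: [0.649, 0.761, 0.001, 0.002]
ft_force: [2.8, 0.1, -0.5]
grip_width: -0.001
grasp_force: 1.2
```

>>> apply_moves([
  {"x":0,"y":-12,"z":0,"ax":0,"ay":0,"az":0,"gripper":1},
  {"x":0,"y":-12,"z":0,"ax":0,"ay":0,"az":0,"gripper":1},
  {"x":0,"y":-12,"z":0,"ax":0,"ay":0,"az":0,"gripper":1},
  {"x":0,"y":-12,"z":0,"ax":0,"ay":0,"az":0,"gripper":1},
  {"x":0,"y":-12,"z":0,"ax":0,"ay":0,"az":0,"gripper":1},
])

```text
clock: 32.0
position: [0.5599, -0.0758, 0.0801]
ee_rot: [0.649, 0.761, 0.002, 0.001]
ft_force: [3.0, -1.3, -0.9]
grip_width: -0.001
grasp_force: 1.3
```

Run:
```python
from h import *
g=np.array([.4505,-.0905]);m=np.array([np.cos(np.radians(9.2)),np.sin(np.radians(9.2))])
plan([(*(g+.025*m),.075,9.2,10)])
```

```text
tcp [ 0.5599 -0.0758  0.0801] yaw_y 9.1 tilt 0.2 F [ 3.  -1.3 -0.9] w -0.001 g 1.3 t 32.0 j [-0.51  0.41  0.68  1.83 -0.3   1.    0.46]
-> wp (np.float64(0.4751784066268247), np.float64(-0.08650297030770412), 0.075, 9.2, 10) step 8.6
{'x': 0.3, 'y': -8.5, 'z': 0.5}
  same
  same
  same
  same
  same
  same
  same
  same
  same
```

>>> apply_moves([
  {"x":0,"y":-11,"z":0.7,"ax":0,"ay":0,"az":0,"gripper":1},
  {"x":0,"y":-11,"z":0.7,"ax":0,"ay":0,"az":0,"gripper":1},
  {"x":0,"y":-11,"z":0.7,"ax":0,"ay":0,"az":0,"gripper":1},
  {"x":0,"y":-11,"z":0.7,"ax":0,"ay":0,"az":0,"gripper":1},
  {"x":0,"y":-11,"z":0.7,"ax":0,"ay":0,"az":0,"gripper":1},
])

```text
clock: 32.42
position: [0.5061, -0.0843, 0.0767]
ee_rot: [0.649, 0.761, 0.002, 0.002]
ft_force: [3.5, -0.4, 2.5]
grip_width: 0.001
grasp_force: 1.4
```

>>> apply_moves([
  {"x":0,"y":-6,"z":0,"ax":0,"ay":0,"az":0,"gripper":1},
  {"x":0,"y":-4,"z":0,"ax":0,"ay":0,"az":0,"gripper":1},
  {"x":0,"y":-3,"z":0,"ax":0,"ay":0,"az":0,"gripper":1},
  {"x":0,"y":-3,"z":0,"ax":0,"ay":0,"az":0,"gripper":1},
])

```text
clock: 32.75
position: [0.4898, -0.0864, 0.0753]
ee_rot: [0.649, 0.761, 0.001, 0.0]
ft_force: [1.9, 0.6, 1.4]
grip_width: 0.002
grasp_force: 1.1
```

>>> apply_moves([
  {"x":0,"y":-3,"z":0,"ax":0,"ay":0,"az":0,"gripper":1},
  {"x":0,"y":-3,"z":0,"ax":0,"ay":0,"az":0,"gripper":1},
])

```text
clock: 32.92
position: [0.4835, -0.0874, 0.0748]
ee_rot: [0.649, 0.761, 0.0, 0.0]
ft_force: [2.3, -0.0, 0.4]
grip_width: 0.002
grasp_force: 1.1
```

>>> apply_moves([
  {"x":0,"y":-3,"z":0,"ax":0,"ay":0,"az":0,"gripper":1},
  {"x":0,"y":-2,"z":0,"ax":0,"ay":0,"az":0,"gripper":1},
  {"x":0,"y":-2,"z":0,"ax":0,"ay":0,"az":0,"gripper":1},
])

```text
clock: 33.17
position: [0.4763, -0.0885, 0.0747]
ee_rot: [0.649, 0.761, -0.0, -0.0]
ft_force: [2.2, -0.9, 1.7]
grip_width: 0.002
grasp_force: 1.1
```

>>> apply_moves([
  {"x":0,"y":-1.5,"z":0,"ax":0,"ay":0,"az":0,"gripper":1},
  {"x":0,"y":-1.5,"z":0,"ax":0,"ay":0,"az":0,"gripper":1},
])

```text
clock: 33.33
position: [0.4734, -0.089, 0.0747]
ee_rot: [0.649, 0.761, -0.0, -0.0]
ft_force: [3.4, -1.2, 0.4]
grip_width: -0.0
grasp_force: 2.1
```

>>> apply_moves([
  {"x":0,"y":-1.5,"z":0,"ax":0,"ay":0,"az":0,"gripper":1},
  {"x":0,"y":-1.5,"z":0,"ax":0,"ay":0,"az":0,"gripper":1},
])

```text
clock: 33.5
position: [0.4728, -0.0891, 0.0753]
ee_rot: [0.649, 0.761, 0.002, 0.002]
ft_force: [16.4, 1.2, -9.9]
grip_width: -0.001
grasp_force: 8.3
```

>>> apply_moves([
  {"x":0,"y":-1,"z":0,"ax":0,"ay":0,"az":0,"gripper":1},
  {"x":0,"y":0,"z":0,"ax":0,"ay":0,"az":0,"gripper":1},
])

```text
clock: 33.67
position: [0.4727, -0.089, 0.0754]
ee_rot: [0.648, 0.761, 0.002, 0.003]
ft_force: [17.3, -0.8, -11.7]
grip_width: -0.0
grasp_force: 8.4
```

The guard is at its shut stop. I'll retreat and check the final state in the last picture.

>>> apply_moves([
  {"x":0,"y":6,"z":0,"ax":0,"ay":0,"az":0,"gripper":1},
  {"x":0,"y":6,"z":0,"ax":0,"ay":0,"az":0,"gripper":1},
  {"x":0,"y":0,"z":-35,"ax":0,"ay":0,"az":0,"gripper":1},
  {"x":0,"y":0,"z":-40,"ax":0,"ay":0,"az":0,"gripper":1},
  {"x":0,"y":0,"z":-40,"ax":0,"ay":0,"az":0,"gripper":1},
])

```text
clock: 34.08
position: [0.4801, -0.0882, 0.1902]
ee_rot: [0.649, 0.761, -0.002, -0.001]
ft_force: [0.6, -0.1, 0.4]
grip_width: 0.002
grasp_force: 0.0
```

>>> apply_moves([
  {"x":-40,"y":0,"z":-15,"ax":0,"ay":0,"az":0,"gripper":1},
  {"x":-40,"y":0,"z":-15,"ax":0,"ay":0,"az":0,"gripper":1},
  {"x":-40,"y":0,"z":-15,"ax":0,"ay":0,"az":0,"gripper":1},
  {"x":-40,"y":0,"z":-15,"ax":0,"ay":0,"az":0,"gripper":1},
  {"x":-20,"y":0,"z":0,"ax":0,"ay":0,"az":0,"gripper":1},
])

```text
clock: 34.5
position: [0.5092, -0.2664, 0.2507]
ee_rot: [0.65, 0.76, -0.0, 0.002]
ft_force: [0.8, 0.3, 0.3]
grip_width: 0.001
grasp_force: 0.0
```

>>> apply_moves([
  {"x":0,"y":-20,"z":0,"ax":0,"ay":0,"az":0,"gripper":1},
  {"x":0,"y":0,"z":0,"ax":0,"ay":0,"az":0,"gripper":1},
  {"x":0,"y":0,"z":0,"ax":0,"ay":0,"az":0,"gripper":1},
])

```text
clock: 34.75
position: [0.4886, -0.265, 0.2478]
ee_rot: [0.649, 0.76, -0.0, -0.001]
ft_force: [0.7, 1.1, 0.7]
grip_width: 0.001
grasp_force: 0.0
```

Run:
```python
from h import *
T=cam('top');save(T,'final',(195,125,530,275),2.35)
for c in caps(T,(452,170,520,242)):print(c)
plan([])
```

```text
(array([ 0.6327, -0.334 ,  0.031 ]), [0, 0, 15, 6, 36])
(array([ 0.48  , -0.3095,  0.031 ]), [0, 46, 4, 21, 40])
tcp [ 0.4894 -0.2641  0.2479] yaw_y 9.1 tilt 0.1 F [0.3 0.6 0.4] w -0.001 g 0.0 t 34.8 j [-0.36  0.23  0.9   1.68 -0.19  1.33  0.74]
```

View pics/final.png

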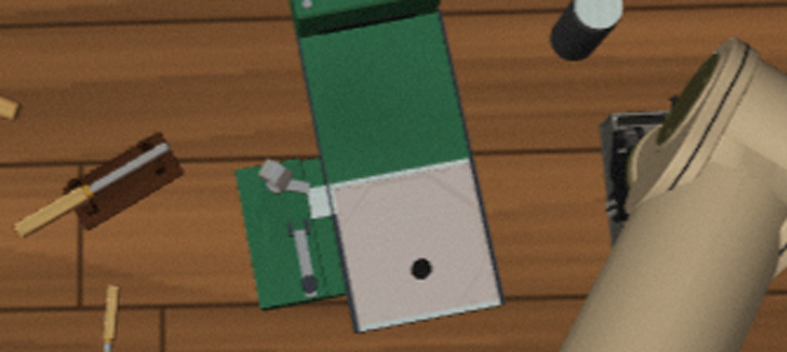

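The picture shows the guard shut, the lock drawn back, the eye slack, the bar in its rest, and the tray empty. The arm hides the tote, so I'll clear it and re-check the caps.

>>> apply_moves([
  {"x":40,"y":0,"z":0,"ax":0,"ay":0,"az":0,"gripper":1},
  {"x":40,"y":0,"z":0,"ax":0,"ay":0,"az":0,"gripper":1},
  {"x":40,"y":0,"z":0,"ax":0,"ay":0,"az":0,"gripper":1},
  {"x":40,"y":0,"z":0,"ax":0,"ay":0,"az":0,"gripper":1},
  {"x":40,"y":0,"z":0,"ax":0,"ay":0,"az":0,"gripper":1},
])

```text
clock: 35.22
position: [0.4574, -0.0643, 0.2486]
ee_rot: [0.648, 0.762, 0.001, 0.0]
ft_force: [-0.2, 1.4, -0.7]
grip_width: 0.002
grasp_force: 0.0
```

>>> apply_moves([
  {"x":40,"y":0,"z":0,"ax":0,"ay":0,"az":0,"gripper":1},
  {"x":40,"y":0,"z":0,"ax":0,"ay":0,"az":0,"gripper":1},
  {"x":0,"y":0,"z":0,"ax":0,"ay":0,"az":0,"gripper":1},
  {"x":0,"y":0,"z":0,"ax":0,"ay":0,"az":0,"gripper":1},
])

```text
clock: 35.55
position: [0.4449, 0.015, 0.2484]
ee_rot: [0.646, 0.763, 0.0, -0.0]
ft_force: [-0.1, -0.6, 0.1]
grip_width: 0.003
grasp_force: 0.0
```

Run:
```python
from h import *
T=cam('top')
C=[c for c in caps(T,(452,170,520,242)) if c[1][2]<15 and c[1][3]<15 and .47<c[0][0]<.61 and -.445<c[0][1]<-.325]
print(C)
if len(C)==2: print(hand_in())
```

```text
[(array([ 0.5643, -0.3405,  0.031 ]), [7, 21, 8, 11, 68]), (array([ 0.5074, -0.4033,  0.031 ]), [29, 41, 13, 11, 109])]
the job is handed in; nothing more can be done
None
```

The job is handed in, with no verdict returned: both caps are in the tote, the bar is back in its rest, the guard is shut, the lock bar is drawn back and the eye is slack.

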